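Shoot the new stock on the counter photo stand

TASK

Take the stock photo: lean every carton from the counter side by side on the sloped stand, printed face showing, hang tab at the top, standing straight with its bottom end down on the lip; slide the round puck lamp wholly inside the white tape ring; and turn the dimmer so that its white pointer is at the yellow marker. With all that set, press the green shutter button right down for a moment, then turn the dimmer back to its off stop, leaving the cartons and the lamp where they are and the other goods on the counter undisturbed.

Things in the scene. Friction and masses are not known exactly. Their poses are not given: they have to be found in the camera images.
- carton_a: Blue, orange band: retail carton lying face up: a box 120 long, 44 wide, 24 thick, 0.14 kg, with a flat hang tab (18 long, 44 wide, 3 thick, flush with the back) beyond its top end. Origin at the centre of the 120 x 44 back face; x runs along the length to the tab (top end), y across the width, z out of the printed face. The bottom end is at x = -60. May be absent (None)
- carton_b: Yellow, blue band: retail carton lying face up: a box 120 long, 44 wide, 24 thick, 0.14 kg, with a flat hang tab (18 long, 44 wide, 3 thick, flush with the back) beyond its top end. Origin at the centre of the 120 x 44 back face; x runs along the length to the tab (top end), y across the width, z out of the printed face. The bottom end is at x = -60. May be absent (None)
- carton_c: Green, yellow band: retail carton lying face up: a box 120 long, 44 wide, 24 thick, 0.14 kg, with a flat hang tab (18 long, 44 wide, 3 thick, flush with the back) beyond its top end. Origin at the centre of the 120 x 44 back face; x runs along the length to the tab (top end), y across the width, z out of the printed face. The bottom end is at x = -60. May be absent (None)
- carton_d: Pale grey, black band: retail carton lying face up: a box 120 long, 44 wide, 24 thick, 0.14 kg, with a flat hang tab (18 long, 44 wide, 3 thick, flush with the back) beyond its top end. Origin at the centre of the 120 x 44 back face; x runs along the length to the tab (top end), y across the width, z out of the printed face. The bottom end is at x = -60. May be absent (None)
- stand: White plastic photo stand, fixed: a board 340 wide, 147 long, sloping 40 degrees from level and rising away from the robot, with a lip 16 high (square to the board) along its low front edge. A carton let go on it slides down to the lip. Origin at the middle of its foot; x level, away from the robot. It reaches 70 in front of and 66 behind the origin and is 120 high
- stand_rest (a point): On the stand: the middle of the inner corner between board and lip, 24 above the counter. x runs up the slope, y along the lip (board from y = -170 to 170), z square out of the board. A seated carton has its origin at x = 60, z = 0 here and its axes parallel to these
- lamp: Round puck lamp, loose on the counter, slides when pushed: dark drum 110 across and 28 high with a white domed diffuser on top (45 high in all), 0.4 kg, too wide to grasp. Origin at the centre of its underside
- tape_ring: Ring of white tape stuck flat on the counter (0.7 thick, no obstacle), 140 inside and 156 outside diameter; origin at its centre
- console: Grey box with a dark top, 130 x 150 and 46 high, fixed to the counter, carrying the dimmer knob and the shutter button; origin at the centre of its underside, x along the 130 side, away from the robot
- dimmer (a joint): Angle of the dimmer knob in rad, 0 = off stop, growing clockwise seen from above up to 4.71; stays where it is left (about 0.04 N m of friction)
- dimmer_grip (a point): On the vertical axis of the dimmer knob, at the height to grip its bar, 80 above the counter. The knob is a black skirt 54 across and 10 high (top 58 above the counter) carrying a bar 50 long, 14 thick whose top is 88 above the counter. x runs along the bar; the white pointer is at its -x end
- pointer (a point): Point 38 from the knob's axis in the direction of the white pointer; turns with the knob
- marker (a joint): Where the yellow marker stands on the dial, same zero and direction as dimmer: the pointer is at the marker when both read the same. It is stiff and need not be touched
- marker_tip (a point): Point on the flat yellow marker tab (14 x 7 x 3, lying on the dial round the knob), 38 from the knob's axis
- shutter_top (a point): Centre of the top of the green shutter button (30 across), on the console, 68 above the counter; moves down with it
- shutter (a joint): Travel of the shutter button in m: 0 up, 0.006 right down; springs back, about 5 N to hold it down
- spray_can: Bystander: upright blue and yellow spray can, 52 across, 150 high; origin at the centre of its foot
- card_terminal: Bystander: black card terminal, 165 x 75 x 30; origin at the centre of its underside, x along its length
- soap_dish: Bystander: turquoise soap dish, 107 x 72 x 43; origin at the centre of its underside, x along its length
- polish_tin: Bystander: round gold polish tin, 80 across, 26 high; origin at the centre of its underside
There are look-alikes about, which are no part of the job. Of the things that look like the lamp, the smaller one is meant. What is shaped like the carton_a but red is not meant.

How it is judged:
On the way, in this order (a step that is already met when the one before it is completed fails the run):
1. the picture is set: every carton stands on the stand against its lip, the lamp is inside the tape ring and the dimmer pointer is at the marker, all at once (x of carton_a in the frame of stand_rest between 0.052 and 0.07 m and y of carton_a in the frame of stand_rest between -0.15 and 0.15 m and z of carton_a in the frame of stand_rest between -0.005 and 0.006 m and angle between the x axis of each of carton_a, carton_b, carton_c, carton_d and the x axis of stand_rest, either way round below 0.12 rad and angle between the z axis of each of carton_a, carton_b, carton_c, carton_d and the z axis of stand_rest, either way round below 0.12 rad and x of carton_b in the frame of stand_rest between 0.052 and 0.07 m and y of carton_b in the frame of stand_rest between -0.15 and 0.15 m and z of carton_b in the frame of stand_rest between -0.005 and 0.006 m and x of carton_c in the frame of stand_rest between 0.052 and 0.07 m and y of carton_c in the frame of stand_rest between -0.15 and 0.15 m and z of carton_c in the frame of stand_rest between -0.005 and 0.006 m and x of carton_d in the frame of stand_rest between 0.052 and 0.07 m and y of carton_d in the frame of stand_rest between -0.15 and 0.15 m and z of carton_d in the frame of stand_rest between -0.005 and 0.006 m and horizontal distance between lamp and tape_ring below 0.016 m and angle between lamp's own z axis and vertical below 0.1 rad and horizontal distance between pointer and marker_tip below 0.0045 m), for 0.2 s.
2. the shutter button is pressed right down while the picture is still set (all of step 1 and value of joint shutter above 0.0045 m), for 0.1 s.
At the end, for the whole second after the job is handed in: Every carton present is on the stand, face out, tab up: bottom end within 10 mm of the lip, back within 6 mm of the board, straight within 0.12 rad, middle within 150 mm of the stand's; lamp flat, within 16 mm of the ring's centre; dimmer within 0.12 rad of off, shutter up, all at rest (x of carton_a in the frame of stand_rest between 0.052 and 0.07 m and y of carton_a in the frame of stand_rest between -0.15 and 0.15 m and z of carton_a in the frame of stand_rest between -0.005 and 0.006 m and angle between the x axis of each of carton_a, carton_b, carton_c, carton_d and the x axis of stand_rest, either way round below 0.12 rad and angle between the z axis of each of carton_a, carton_b, carton_c, carton_d and the z axis of stand_rest, either way round below 0.12 rad and x of carton_b in the frame of stand_rest between 0.052 and 0.07 m and y of carton_b in the frame of stand_rest between -0.15 and 0.15 m and z of carton_b in the frame of stand_rest between -0.005 and 0.006 m and x of carton_c in the frame of stand_rest between 0.052 and 0.07 m and y of carton_c in the frame of stand_rest between -0.15 and 0.15 m and z of carton_c in the frame of stand_rest between -0.005 and 0.006 m and x of carton_d in the frame of stand_rest between 0.052 and 0.07 m and y of carton_d in the frame of stand_rest between -0.15 and 0.15 m and z of carton_d in the frame of stand_rest between -0.005 and 0.006 m and horizontal distance between lamp and tape_ring below 0.016 m and angle between lamp's own z axis and vertical below 0.1 rad and linear speed of each of carton_a, carton_b, carton_c, carton_d, lamp below 0.02 m/s and value of joint dimmer below 0.12 rad and value of joint shutter below 0.002 m); the robot touches nothing.
It fails at once if the spray can is moved more than 25 mm or tipped over (distance of spray_can from where it was at the start of the episode above 0.025 m or angle between spray_can's own z axis and vertical above 0.4 rad).
It fails at once if the card terminal is moved more than 25 mm or tipped over (distance of card_terminal from where it was at the start of the episode above 0.025 m or angle between card_terminal's own z axis and vertical above 0.4 rad).
It fails at once if the soap dish is moved more than 25 mm or tipped over (distance of soap_dish from where it was at the start of the episode above 0.025 m or angle between soap_dish's own z axis and vertical above 0.4 rad).
It fails at once if the polish tin is moved more than 25 mm or tipped over (distance of polish_tin from where it was at the start of the episode above 0.025 m or angle between polish_tin's own z axis and vertical above 0.4 rad).
It fails at once if the lamp is tipped over (angle between lamp's own z axis and vertical above 0.8 rad).
Of carton_a, carton_b, carton_c, carton_d only 3 to 4 are there at a start; the rules pass over those that are not, and their reading is None.
At some moment in a run one of lamp may be knocked a few centimetres aside while the robot is not near it.
Once in a run the grip may slacken for a moment while it holds something.
It also fails if it takes over 210 s, if anything falls off the work surface, if the arm or the gripper's body presses on something with over 40 N, if the wrist force passes 120 N, or if a joint passes its speed limit or range.

ROBOT

A 7-joint arm with a two-finger parallel gripper is mounted at the origin on the work surface. World frame = base frame: x ahead of the robot, y to its left, z up, the work surface at z = 0. Lengths are in m, angles in rad, forces in N, time in s.
With the tool pointing down it reaches from about 0.425 to 0.925 m from the base axis. Payload 6.8 kg.
Tool frame: the origin (TCP) lies between the finger pads; the fingertips stand 22 mm ahead of it and the grasp point (between the pads) lies 3 mm ahead of it; z points along the fingers, y is the direction in which the jaws open and shut (so a half turn about z gives the same grasp; the last joint's range is limited). The gripper opens to 85 mm and grips with 20 to 120 N. Pads are 22 mm wide; open, the fingers measure 114 mm over their backs; the gripper's body (76 mm by 85 mm) begins 54 mm behind the grasp point. The pads swing forward as they close: fully open they stand 13 mm farther back than shut.
Start: joints at [1.232, 0.477, 0.022, 1.555, -0.011, 1.109, -0.083], TCP at [0.154, -0.657, 0.253] pointing down, gripper open.
Joint ranges: [-2.96, 2.96], [-0.34, 2.1], [-1.41, 1.46], [0.24, 2.44], [-1.37, 4.51], [0.17, 1.92], [-2.96, 2.96]. Speed limits (rad/s): [2.39, 2.39, 3.14, 3.14, 3.14, 3.14, 3.14].

INTERFACE

Orientations are given as a unit quaternion [w, x, y, z].
In Python, from station import bot gives the robot as it stands. The module is installed in compiled form; this text tells all that it offers.
- The arm moves only by the tool drive_tool, never from a script. Its argument "series" is one flat list of numbers, 7 for each row, row after row: the opening, from -1 (shut) to 1 (fully open), then the shift along the tool's x, y, z in mm, then the turn, a rotation vector about the tool's x, y, z in rad. In form: [jaw, x, y, z, wx, wy, wz, jaw, x, y, z, wx, wy, wz, ...]. A call has 1 to 12 rows; each row shifts and turns the commanded pose from where the row before left it, along the tool's axes as they then stand; what a row does not reach is not made up. A row lasts 1/8 s, in which the tool goes at most 62.5 mm and 10.7 degrees, less where a joint would pass 70% of its speed; a pose out of reach is approached as far as the arm can. A call with a gripper value outside its range is refused whole. The fingers move at their own pace and stop on an object; "force" is the grip in N (left out, the last holds). Time passes only in rows, so rows that do not move let the fingers close. It gives the time, the measured TCP pose, the force and the opening at its end, in the units of the state.
- bot.get_obs(): the state, without advancing time (a new reading comes with each control period).
- bot.read_camera(name): name is "scene" or "side" or "wrist"; returns a dict with "pixels" (480x640x3 uint8, blue, green, red), "camera_matrix" (3x3 intrinsics, pixels), "rvec" (rotation vector, rad) and "tvec" (3), from world to camera coordinates, as OpenCV has them. Camera axes: x right, y down, z forward; pixel columns grow to the right and rows downward; lengths in m; the calibration is good to about 2 mm. A picture is of the moment at which its call begins. There is no depth.
- bot.hand_in(): hands the job in, once; it reports no verdict.
The state is a dict: "t": time; "q": joint angles; "joint_vel": joint speeds; "joint_torque": joint torques, N m; "eef_pos": TCP position; "tool_rot": TCP orientation; "contact_force": force on the tool from outside, world axes, zero at the start; "torque": the same for the moment, N m; "gripper_width": opening from 0.0 (shut) to 1.0 (fully open).
Only numpy, scipy, OpenCV 4.12 (cv2) and the standard library are available. Lean on these libraries where they do the work, as an engineer would, in place of code of your own. Each camera call takes 0.05 s, during which the arm holds its last target. There are 200 camera calls.

## Working session

There is one attempt and no reset: what is moved stays moved. The work goes in short steps, Python scripts to look and compute and a tool call to move; the robot and the scene stay as the last step left them, time stands still between calls to the robot, and variables do not carry over. Pictures are saved under pics/ and viewed, about 12 in all and at most 16, crops included, and the job is handed in when it is done.

Besides the shell and the picture viewer there is one more tool, called after ">>>" by a JSON object that holds its "fn" and its "kwargs", one argument or row to a line. drive_tool: Moves the arm, as the interface text tells. Its arguments: {"type":"object","properties":{"series":{"type":"array"},"force":{"type":"number"}},"required":["series"]}

```bash
mkdir -p pics
cat > h.py <<'E'
import numpy as np,cv2
from station import bot
from scipy.spatial.transform import Rotation as R
def snap(n,f=None,crop=None,scale=1):
    c=bot.read_camera(n)
    np.savez(f'{n}.npz',**{k:np.array(v) for k,v in c.items()})
    if f: save(n,f,crop,scale)
    return c
def save(n,f,crop=None,scale=1):
    im=np.load(f'{n}.npz')['pixels']
    if crop: x0,y0,x1,y1=crop; im=im[y0:y1,x0:x1]
    cv2.imwrite(f'pics/{f}.png',cv2.resize(im,None,fx=scale,fy=scale,interpolation=cv2.INTER_CUBIC))
def ray(n,uv):
    c=np.load(f'{n}.npz');Rm=cv2.Rodrigues(c['rvec'])[0];t=c['tvec'].reshape(3)
    d=Rm.T@np.linalg.inv(c['camera_matrix'])@np.array([uv[0],uv[1],1.]);o=-Rm.T@t
    return o,d
def at(n,uv,z):
    o,d=ray(n,uv);return o+d*(z-o[2])/d[2]
def proj(n,p):
    c=np.load(f'{n}.npz')
    return cv2.projectPoints(np.array(p,float).reshape(-1,1,3),c['rvec'],c['tvec'],c['camera_matrix'],None)[0].reshape(-1,2)
def st():
    o=bot.get_obs();q=o['tool_rot'];r=R.from_quat([q[1],q[2],q[3],q[0]])
    return o,np.array(o['eef_pos']),r
E
python3 - <<'E'
from h import *
for n in('scene','side','wrist'):
    c=snap(n,n+'0');print(n,c['camera_matrix'].tolist(),ray(n,(320,240)))
o,p,r=st();print(o,r.as_matrix().round(3))
E
```

```text
scene [[544.2441644053698, 0.0, 318.1345933987686], [0.0, 544.2441644053698, 242.54737352950158], [0.0, 0.0, 1.0]] (array([1.06203705, 0.64386115, 1.05155713]), array([-0.46082103, -0.4698687 , -0.75292831]))
side [[463.1723781589771, 0.0, 317.33245038781075], [0.0, 463.1723781589771, 231.0597691550833], [0.0, 0.0, 1.0]] (array([ 0.42842127, -0.71876935,  0.8698162 ]), array([ 0.04232279,  0.66611166, -0.74492267]))
wrist [[386.85315783353786, 0.0, 326.5609730556041], [0.0, 386.85315783353786, 239.4375930246452], [0.0, 0.0, 1.0]] (array([ 0.23306608, -0.63858022,  0.37177093]), array([-0.30904523, -0.05458434, -0.94963221]))
{'t': 0.15, 'q': array([ 1.23191134,  0.4776272 ,  0.02234535,  1.55619705, -0.01149059,
        1.10930364, -0.08310395]), 'joint_vel': array([-0.00046724, -0.00184297,  0.00019404, -0.00418974,  0.00163334,
       -0.00058319, -0.0003156 ]), 'joint_torque': array([ 3.14198762e-03, -5.96927547e+01,  1.61036532e+00, -2.81491864e+01,
        1.26728762e-02,  6.45453343e-03, -7.12939734e-07]), 'eef_pos': array([ 0.15430068, -0.65669909,  0.25254916]), 'tool_rot': array([-6.90709081e-04,  9.93348303e-01,  1.15146227e-01, -1.33630184e-04]), 'contact_force': array([1.14349419, 0.31683038, 0.49131619]), 'torque': array([-0.03151492, -0.01757565,  0.02872821]), 'gripper_width': 1.0002952221818515} [[ 0.973  0.229 -0.   ]
 [ 0.229 -0.973  0.001]
 [-0.    -0.001 -1.   ]]
```

View pics/scene0.png

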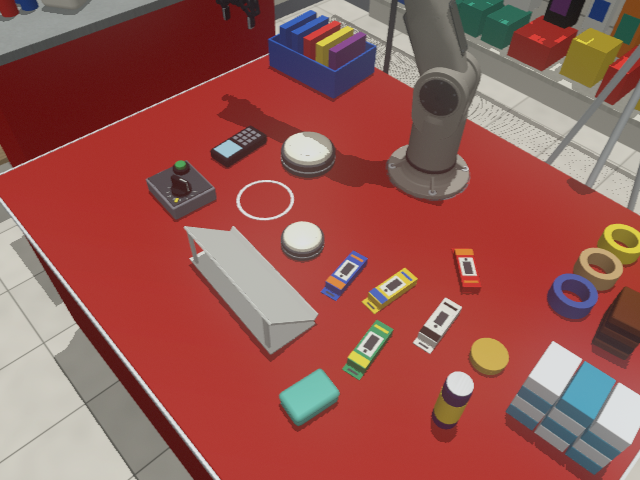

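View pics/side0.png

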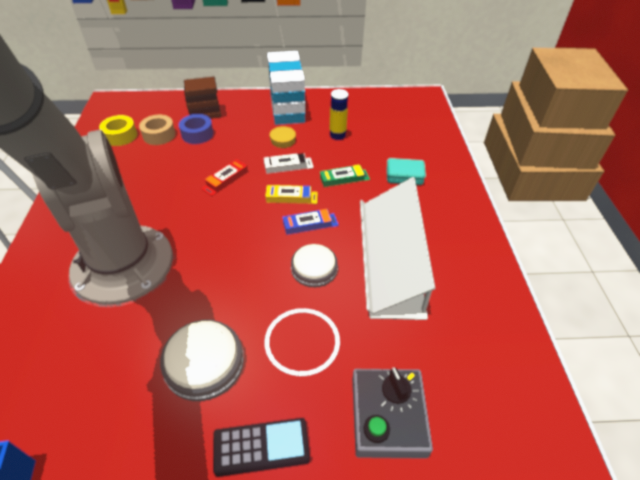

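Run:
```python
from h import *
a=np.load('scene.npz')['pixels'][150:390,140:480]; 
cv2.imwrite('pics/c1.png',cv2.resize(a,(800,565),interpolation=cv2.INTER_CUBIC))
b=np.load('side.npz')['pixels'][165:465,230:450]
cv2.imwrite('pics/c2.png',cv2.resize(b,None,fx=2,fy=2,interpolation=cv2.INTER_CUBIC))
print(800/340)
for n,uv in dict(scene=[(347,273),(390,290),(368,348),(438,325),(303,228),(265,200),(467,270)],side=[(308,221),(290,194),(343,175),(287,162),(315,260),(302,341),(227,176)]).items():
    print(n,[at(n,p,.024)[:2].round(3).tolist() for p in uv])
```

```text
2.3529411764705883
scene [[0.457, 0.122], [0.418, 0.225], [0.567, 0.296], [0.41, 0.361], [0.438, -0.056], [0.445, -0.199], [0.236, 0.31]]
side [[0.449, 0.104], [0.404, 0.207], [0.553, 0.28], [0.396, 0.344], [0.462, -0.025], [0.426, -0.238], [0.228, 0.288]]
```

View pics/c1.png

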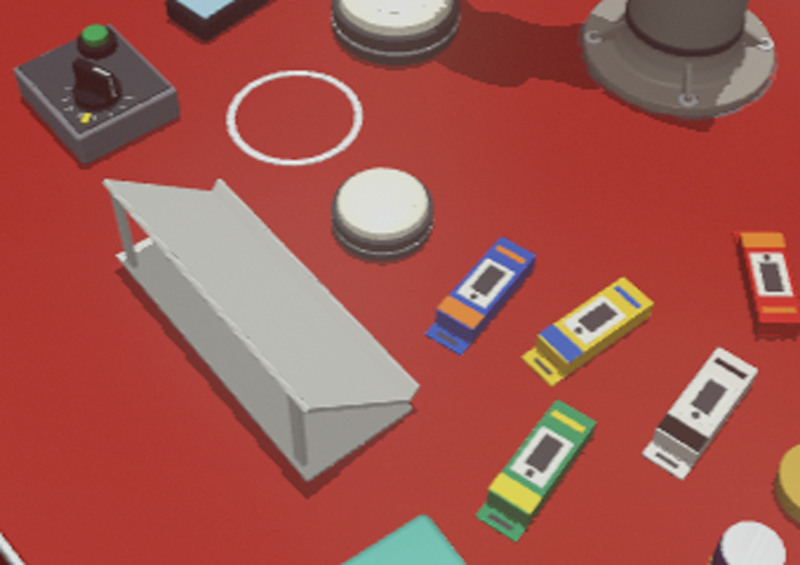

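View pics/c2.png

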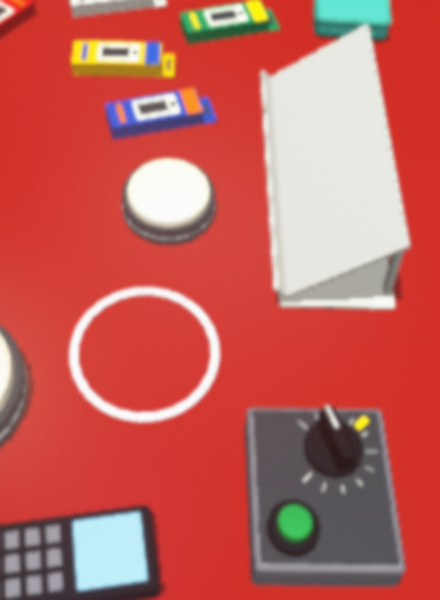

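```bash
cat > fit.py <<'E'
from h import *
from scipy.optimize import minimize
def boxpts(x0,x1,y0,y1,z0,z1): return np.array([[x,y,z] for x in(x0,x1) for y in(y0,y1) for z in(z0,z1)],float)
CART=[boxpts(-.06,.06,-.022,.022,0,.024),boxpts(.06,.078,-.022,.022,0,.003)]
a=np.linspace(0,2*np.pi,48)
def disc(r,z): return np.c_[r*np.cos(a),r*np.sin(a),0*a+z]
LAMP=[np.r_[disc(.055,0),disc(.055,.028),disc(.04,.04)]]
def nonred(n):
    im=cv2.GaussianBlur(np.load(f'{n}.npz')['pixels'],(3,3),0)
    h=cv2.cvtColor(im,cv2.COLOR_BGR2HSV).astype(int)
    red=((h[...,0]<7)|(h[...,0]>170))&(h[...,1]>130)
    return ~red
def sil(n,parts,T,S=4):
    m=np.zeros((480*S//1,640*S),np.uint8)
    for p in parts:
        q=proj(n,T(p)); cv2.fillConvexPoly(m,cv2.convexHull(np.round(q*S+S/2).astype(np.int32)),1)
    return cv2.resize(m.astype(np.float32),(640,480),interpolation=cv2.INTER_AREA)
def T2(v): 
    c,s=np.cos(v[2]),np.sin(v[2])
    return lambda p:p@np.array([[c,-s,0],[s,c,0],[0,0,1]]).T+[v[0],v[1],0]
def fit(cams,parts,v0,mk=nonred,pad=14,yaw=True):
    D=[]
    for n in cams:
        q=np.vstack([proj(n,T2(v0)(p)) for p in parts]);x0,y0=(q.min(0)-pad).astype(int);x1,y1=(q.max(0)+pad).astype(int)
        x0,y0=max(x0,0),max(y0,0);D.append((n,mk(n)[y0:y1,x0:x1].astype(float),slice(y0,y1),slice(x0,x1)))
    def cost(d):
        v=np.array(v0)+np.r_[d[:2]*.01,(d[2]*.1 if yaw else 0)]
        return sum(np.abs(sil(n,parts,T2(v))[sy,sx]-m).sum()/sil(n,parts,T2(v)).sum() for n,m,sy,sx in D)
    k=3 if yaw else 2
    b=None
    for s in(1.,-1.):
        r=minimize(cost,np.zeros(k),method='Nelder-Mead',options=dict(initial_simplex=np.vstack([np.zeros(k),np.eye(k)*s*1.5]),xatol=.01,fatol=1e-4))
        if b is None or r.fun<b.fun:b=r
    d=b.x
    return (np.array(v0)+np.r_[d[:2]*.01,(d[2]*.1 if yaw else 0)]).round(4),round(b.fun,3)
E
cat > t.py <<'E'
from fit import *
F=2.3529
def S(x,y): return(140+x/F,150+y/F)
# yaw init from scene points: label mid ->tab mid
for k,c,t in [('a',(488,285),(450,338)),('b',(598,318),(545,365)),('c',(543,455),(505,520)),('d',(708,400),(668,458))]:
    p=at('scene',S(*c),.024);q=at('scene',S(*t),.003);v=[p[0],p[1],np.arctan2(*(q-p)[[1,0]])]
    print(k,np.round(v,3),*[fit(cs,CART,v) for cs in(['scene'],['side'],['scene','side'])])
for cs in(['scene'],['side'],['scene','side']): print('lamp',fit(cs,LAMP,[.45,-.04,0],yaw=False))
def ringc(n):
    im=np.load(n+'.npz')['pixels'];h=cv2.cvtColor(im,cv2.COLOR_BGR2HSV)
    m=((h[...,1]<110)&(h[...,2]>130)).astype(np.uint8)
    l=cv2.connectedComponentsWithStats(m)[1];ids=np.unique(l[{'scene':slice(170,230),'side':slice(300,380)}[n],{'scene':slice(230,300),'side':slice(258,345)}[n]])
    for i in ids[1:]:
        ys,xs=np.nonzero(l==i)
        if len(xs)>100:
            P=np.array([at(n,u,.0007)[:2] for u in zip(xs,ys)])
            A=np.c_[2*P,np.ones(len(P))];s=np.linalg.lstsq(A,(P**2).sum(1),rcond=None)[0]
            print('ring',n,s[:2].round(4),np.sqrt(s[2]+s[:2]@s[:2]).round(4),len(xs))
ringc('scene');ringc('side')
# stand corners
def tri(u,v):
    o1,d1=ray('scene',u);o2,d2=ray('side',v);A=np.c_[d1,-d2];s=np.linalg.lstsq(A,o2-o1,rcond=None)[0]
    p,q=o1+s[0]*d1,o2+s[1]*d2;return ((p+q)/2).round(4),round(np.linalg.norm(p-q)*1e3,1)
def V(x,y): return(230+x/2,165+y/2)
for nm,u,v in [('top -y',(105,181),(409,245)),('top +y',(303,410),(368,26)),('lip -y',(219,180),(277,291)),('lip +y',(418,388),(264,72)),
 ('console ff',(16,72),(382,410)),('shutter',(96,34),(295,521)),('knob top',(92,70),(333,432)),('marker',(86,118),(362,423))]:
    print(nm,*tri(S(*u),V(*v)))
E
python3 t.py
```

```text
a [0.452 0.119 0.176] (array([0.4505, 0.1128, 0.1946]), np.float64(0.866)) (array([0.4463, 0.1159, 0.1873]), np.float64(0.65)) (array([0.4483, 0.1136, 0.1947]), np.float64(1.596))
b [ 0.4    0.222 -0.078] (array([ 0.4019,  0.2185, -0.0696]), np.float64(0.576)) (array([ 0.399 ,  0.2203, -0.0914]), np.float64(0.678)) (array([ 0.4001,  0.2197, -0.0785]), np.float64(1.273))
c [0.554 0.292 0.242] (array([0.5533, 0.2898, 0.2068]), np.float64(0.252)) (array([0.5515, 0.294 , 0.2079]), np.float64(0.477)) (array([0.5532, 0.2906, 0.2085]), np.float64(0.808))
d [0.394 0.357 0.142] (array([0.3927, 0.3537, 0.1676]), np.float64(0.294)) (array([0.3899, 0.3577, 0.1428]), np.float64(0.654)) (array([0.3921, 0.3549, 0.1624]), np.float64(1.002))
lamp (array([ 0.4617, -0.034 ,  0.    ]), np.float64(0.17))
lamp (array([ 0.4585, -0.0296,  0.    ]), np.float64(0.042))
lamp (array([ 0.4595, -0.0325,  0.    ]), np.float64(0.275))
ring scene [ 0.4295 -0.2222] 0.0743 491
ring scene [ 0.4434 -0.0536] 0.0369 959
ring scene [ 0.6374 -0.0324] 0.1188 7777
ring side [ 0.4255 -0.2218] 0.0744 1193
top -y [ 0.6945 -0.1804  0.1149] 0.3
top +y [0.7177 0.1548 0.1144] 2.3
lip -y [ 0.5697 -0.1743  0.0304] 0.2
lip +y [0.5931 0.165  0.0312] 1.2
console ff [ 0.6546 -0.3638  0.1153] 48.6
shutter [ 0.5517 -0.4271  0.0625] 0.5
knob top [ 0.5958 -0.3584  0.0809] 5.6
marker [ 0.6297 -0.3339  0.0463] 1.0
```

```bash
cat > t2.py <<'E'
from fit import *
F=2.3529
def S(x,y): return(140+x/F,150+y/F)
def V(x,y): return(230+x/2,165+y/2)
for nm,u,v,z in [('top -y',(105,181),(409,245),.1185),('top +y',(303,410),(368,26),.1185),('lip -y',(219,180),(277,291),.036),('lip +y',(418,388),(264,72),.036),
 ('shutter',(96,34),(295,521),.068),('knob top',(92,70),(333,432),.088),('marker',(86,118),(362,423),.049)]:
    A,B=at('scene',S(*u),z)[:2],at('side',V(*v),z)[:2];print(nm,A.round(4),B.round(4),((A+B)/2).round(4))
print('can foot',at('scene',(450,420),0)[:2],'tin',at('scene',(489,352),.026)[:2],'soap',at('scene',(310,392),.04)[:2],at('side',(406,170),.03)[:2])
E
python3 t2.py
cat >> h.py <<'E'
def down(yaw): 
    c,s=np.cos(yaw),np.sin(yaw);return R.from_matrix(np.array([[c,s,0],[s,-c,0],[0,0,-1.]]))
def go(pos,rot,rot_first=False):
    o,p,r=st();d=np.array(pos)-p
    print('TCP',p.round(4),'shift mm',((rot if rot_first else r).inv().apply(d)*1e3).round(1),'turn',(r.inv()*rot).as_rotvec().round(3),'w',round(float(o['gripper_width']),3),'t',round(o['t'],2))
E
python3 - <<'E'
from h import *
go([.45,-.45,.25],down(.195)); go([.448,.114,.2],down(.195))
E
```

```text
top -y [ 0.6961 -0.1773] [ 0.6931 -0.1829] [ 0.6946 -0.1801]
top +y [0.7202 0.1566] [0.7151 0.1507] [0.7177 0.1536]
lip -y [ 0.5726 -0.1698] [ 0.5687 -0.1779] [ 0.5706 -0.1738]
lip +y [0.5947 0.1674] [0.5927 0.1596] [0.5937 0.1635]
shutter [ 0.5547 -0.4212] [ 0.5506 -0.429 ] [ 0.5527 -0.4251]
knob top [ 0.6017 -0.3523] [ 0.5917 -0.3605] [ 0.5967 -0.3564]
marker [ 0.6313 -0.3314] [ 0.6286 -0.3349] [ 0.6299 -0.3332]
can foot [0.55185286 0.51157591] tin [0.38303356 0.47784534] soap [0.73139494 0.29207156] [0.73273147 0.28838653]
TCP [ 0.1543 -0.6567  0.2525] shift mm [ 335.1 -133.6    2.7] turn [-0.001  0.     0.036] w 1.0 t 0.15
TCP [ 0.1543 -0.6567  0.2525] shift mm [ 462.2 -683.    53.5] turn [-0.001  0.     0.036] w 1.0 t 0.15
```

>>> {"fn": "drive_tool", "kwargs": {
  "series": [0.6, 56, -22, 0, 0, 0, 0.018, 0.6, 56, -22, 0, 0, 0, 0.018, 0.6, 56, -22, 0, 0, 0, 0, 0.6, 56, -22, 0, 0, 0, 0, 0.6, 56, -22, 0, 0, 0, 0, 0.6, 55, -24, 0, 0, 0, 0, 0.6, 13, -55, 5, 0, 0, 0, 0.6, 13, -55, 5, 0, 0, 0, 0.6, 13, -55, 5, 0, 0, 0, 0.6, 13, -55, 5, 0, 0, 0, 0.6, 13, -55, 5, 0, 0, 0, 0.6, 13, -55, 5, 0, 0, 0],
  "force": 40
}}

```text
t: 1.65
eef_pos: [0.4678, -0.1175, 0.2232]
tool_rot: [0.0, 0.995, 0.097, 0.0]
contact_force: [1.1, 0.9, 0.5]
gripper_width: 0.798
```

>>> {"fn": "drive_tool", "kwargs": {
  "series": [0.6, 13, -55, 5, 0, 0, 0, 0.6, 13, -55, 5, 0, 0, 0, 0.6, 13, -55, 5, 0, 0, 0, 0.6, 10, -50, 5, 0, 0, 0, 0.6, 0, 0, 0, 0, 0, 0]
}}

```text
t: 2.28
eef_pos: [0.4738, 0.1057, 0.2031]
tool_rot: [-0.001, 0.995, 0.101, -0.0]
contact_force: [0.7, -0.2, -0.2]
gripper_width: 0.801
```

```bash
cat > near.py <<'E'
from fit import *
import sys
x,y,w,f=map(float,sys.argv[1:5])
snap('wrist',sys.argv[5] if len(sys.argv)>5 else None)
print('wrist fit',fit(['wrist'],CART,[x,y,w],pad=25)); v=fit(['wrist'],CART,[x,y,w],pad=25)[0]
go([v[0],v[1],f],down(v[2]))
E
python3 near.py .448 .1145 .194 .026 w1
```

```text
wrist fit (array([0.447 , 0.1121, 0.203 ]), np.float64(0.014))
TCP [0.474  0.1029 0.2031] shift mm [-24.6 -14.3 177.1] turn [-0.     0.001 -0.004] w 0.797 t 2.33
```

View pics/w1.png

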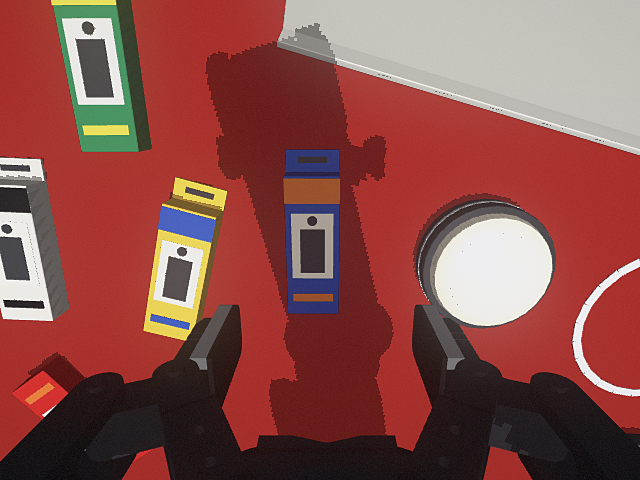

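>>> {"fn": "drive_tool", "kwargs": {
  "series": [0.6, -25, -14, 35, 0, 0, 0, 0.6, 0, 0, 50, 0, 0, 0, 0.6, 0, 0, 50, 0, 0, 0, 0.6, 0, 0, 30, 0, 0, 0, 0.6, 0, 0, 12, 0, 0, 0, 0.6, 0, 0, 0, 0, 0, 0, -1, 0, 0, 0, 0, 0, 0, -1, 0, 0, 0, 0, 0, 0, -1, 0, 0, 0, 0, 0, 0, -1, 0, 0, 0, 0, 0, 0],
  "force": 50
}}

```text
t: 3.58
eef_pos: [0.4484, 0.1103, 0.0278]
tool_rot: [-0.0, 0.995, 0.097, 0.001]
contact_force: [-0.5, -0.5, 5.0]
gripper_width: 0.501
```

```bash
cat >> h.py <<'E'
PSI=-.069; REST=np.array([.5935,-.005,.024])
RS=R.from_euler('ZY',[PSI,-np.radians(40)])  # stand_rest axes
RT=RS*R.from_euler('X',np.pi)
def slot(x,y,z): return REST+RS.apply([x,y,z])
E
python3 - <<'E'
from h import *
print(RS.as_matrix().round(3),RT.as_matrix().round(3))
o,p,r=st();print(o['gripper_width'],p,o['contact_force'])
T=slot(.066,-.125,.026+.006);A=slot(.066,-.125,.10);print(T,A)
go([A[0],A[1],A[2]],down(PSI)); go(A,RT)
print(np.round((slot(.066,-.125,.032)-A)@RT.as_matrix()*1e3,1))
E
```

```text
[[ 0.764  0.069 -0.641]
 [-0.053  0.998  0.044]
 [ 0.643 -0.     0.766]] [[ 0.764 -0.069  0.641]
 [-0.053 -0.998 -0.044]
 [ 0.643  0.    -0.766]]
0.5011257476257827 [0.448376   0.1102703  0.02779269] [-0.52395636 -0.51540882  5.00653851]
[ 0.61480021 -0.13177021  0.0909374 ] [ 0.57119466 -0.12875664  0.14302843]
TCP [0.4484 0.1103 0.0278] shift mm [  74.6  258.3 -115. ] turn [-0.    -0.003  0.263] w 0.501 t 3.58
TCP [0.4484 0.1103 0.0278] shift mm [  74.6  258.3 -115. ] turn [-0.092  0.691  0.253] w 0.501 t 3.58
[-0.  0. 68.]
```

>>> {"fn": "drive_tool", "kwargs": {
  "series": [-1, 0, 0, -57, 0, 0, 0, -1, 0, 0, -58, 0, 0, 0, -1, 15, 52, 0, 0, 0, 0, -1, 15, 52, 0, 0, 0, 0, -1, 15, 52, 0, 0, 0, 0, -1, 15, 52, 0, 0, 0, 0, -1, 15, 50, 0, 0, 0, 0, -1, 0, 0, 0, 0, 0, 0.132, -1, 0, 0, 0, 0, 0, 0.132, -1, 0, 0, 0, 0, 0.1745, 0, -1, 0, 0, 0, 0, 0.1745, 0, -1, 0, 0, 0, 0, 0.1745, 0]
}}

```text
t: 5.08
eef_pos: [0.5657, -0.14, 0.138]
tool_rot: [0.025, 0.98, -0.04, 0.195]
contact_force: [-0.0, -0.8, -1.8]
gripper_width: 0.503
```

>>> {"fn": "drive_tool", "kwargs": {
  "series": [-1, 0, 0, 0, 0, 0.1745, 0, -1, 0, 0, 0, 0, 0, 0, -1, 0, 0, 0, 0, 0, 0]
}}

```text
t: 5.45
eef_pos: [0.5609, -0.1465, 0.1297]
tool_rot: [0.035, 0.978, -0.04, 0.199]
contact_force: [-0.6, -0.9, -1.8]
gripper_width: 0.504
```

Run:
```python
from h import *
go(slot(.066,-.125,.10),RT);go(slot(.066,-.125,.034),RT)
snap('wrist','w2');print(st()[0]['contact_force'])
print(proj('wrist',[slot(0,y,0) for y in(-.17,-.1,0,.1,.17)]+[slot(0,y,.016) for y in(-.17,-.1,0,.1,.17)]+[slot(.147,y,0) for y in(-.17,0,.17)]).round(0).tolist())
```

```text
TCP [ 0.5609 -0.1465  0.1297] shift mm [ 13.6 -17.9  -9.7] turn [0.057 0.294 0.007] w 0.504 t 5.45
TCP [ 0.5609 -0.1465  0.1297] shift mm [ 32.7 -21.5  53.3] turn [0.057 0.294 0.007] w 0.504 t 5.45
[-0.25324798  0.55121191 -2.03606531]
[[358.0, 279.0], [248.0, 282.0], [83.0, 286.0], [-89.0, 290.0], [-215.0, 293.0], [362.0, 296.0], [245.0, 300.0], [71.0, 304.0], [-112.0, 309.0], [-246.0, 313.0], [381.0, 13.0], [-45.0, 7.0], [-525.0, 0.0]]
```

View pics/w2.png

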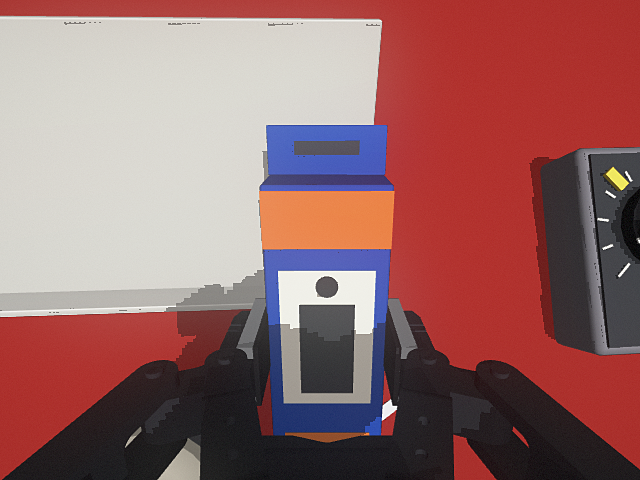

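Run:
```python
from h import *
o,p,r=st();print(o['q'].round(3),o['q'][1]+o['q'][3]+o['q'][5])
```

```text
[ 0.503  0.379 -0.439  2.161  0.727  0.293 -2.193] 2.8328160545095304
```

>>> {"fn": "drive_tool", "kwargs": {
  "series": [-1, 5, -5, 0, 0.014, 0.06, 0, -1, 5, -5, 0, 0.014, 0.06, 0, -1, 4, -4, 0, 0.014, 0.06, 0, -1, 0, -4, 0, 0.014, 0.06, 0, -1, 0, 0, 0, 0, 0.05, 0, -1, 0, 0, 0, 0, 0, 0]
}}

```text
t: 6.25
eef_pos: [0.5571, -0.1327, 0.107]
tool_rot: [0.02, 0.962, -0.026, 0.27]
contact_force: [0.0, 0.0, -1.7]
gripper_width: 0.502
```

Run:
```python
from h import *
go(slot(.066,-.125,.10),RT)
o,p,r=st();print(o['q'].round(3),o['q'][1]+o['q'][3]+o['q'][5])
```

```text
TCP [ 0.5571 -0.1327  0.107 ] shift mm [ 30.6  -3.9 -23.7] turn [0.016 0.149 0.02 ] w 0.502 t 6.25
[ 1.078  0.687 -1.165  2.246  1.698  0.569 -2.952] 3.5024216375233057
```

```bash
cat > kin.py <<'E'
from h import *
from scipy.optimize import least_squares
Z=lambda a:R.from_euler('z',a); Y=lambda a:R.from_euler('y',a)
def fk(q,P,s=(1,1,1,1)):
    h,L1,L2,L3,a1,a7=P[:6]
    r=Z(s[0]*q[0]+a1);p=np.array([0,0,h])
    r=r*Y(q[1]);p=p+r.apply([0,0,L1]);r=r*Z(s[1]*q[2])*Y(q[3]);p=p+r.apply([0,0,L2])
    r=r*Z(s[2]*q[4])*Y(q[5]);p=p+r.apply([0,0,L3]);return p,r*Z(s[3]*q[6]+a7)
E
cat > t3.py <<'E'
from kin import *
import itertools
o,p,r=st()
qt=lambda w:R.from_quat([w[1],w[2],w[3],w[0]])
D=[(np.array([1.23191134,.4776272,.02234535,1.55619705,-.01149059,1.10930364,-.08310395]),np.array([.15430068,-.65669909,.25254916]),qt([-6.907e-4,.993348,.115146,-1.336e-4])),
(np.array([.503,.379,-.439,2.161,.727,.293,-2.193]),np.array([.5609,-.1465,.1297]),qt([.035,.978,-.04,.199])),(o['q'],p,r)]
best=[]
for s in itertools.product((1,-1),repeat=4):
  for a1 in(-2.6,0,3.14,1.57,-1.57):
   for a7 in(0,1.57,3.14,-1.57):
    f=lambda P:np.concatenate([np.r_[(fk(q,P,s)[0]-pp)*3,(fk(q,P,s)[1].inv()*rr).as_rotvec()] for q,pp,rr in D])
    m=least_squares(f,[.3,.4,.4,.2,a1,a7]);best.append((m.cost,s,m.x.round(4)))
best.sort(key=lambda b:b[0])
for b in best[:3]:print(b)
E
python3 t3.py
```

```text
(np.float64(0.002923932020592892), (-1, -1, -1, -1), array([ 0.2539,  0.5392,  0.4803,  0.2695, -0.0908,  1.487 ]))
(np.float64(0.002923932020592894), (-1, -1, -1, -1), array([ 0.2539,  0.5392,  0.4803,  0.2695, -0.0908,  1.487 ]))
(np.float64(0.002923932020592901), (-1, -1, -1, -1), array([ 0.2539,  0.5392,  0.4803,  0.2695, -0.0908,  1.487 ]))
```

```bash
cat > kin.py <<'E'
from h import *
from scipy.optimize import least_squares
Z=lambda a:R.from_euler('z',a); Y=lambda a:R.from_euler('y',a)
def fk(q,P):
    T=np.array(P[:12]).reshape(4,3);q=np.array(q)
    r=Z(-q[0]);p=r.apply(T[0])
    r=r*Y(q[1])*Z(-q[2]);p=p+r.apply(T[1]);r=r*Y(q[3])*Z(-q[4]);p=p+r.apply(T[2])
    r=r*Y(q[5]);p=p+r.apply(T[3]);return p,r*Z(-q[6]+P[12])
E
cat > t3.py <<'E'
from kin import *
o,p,r=st()
qt=lambda w:R.from_quat([w[1],w[2],w[3],w[0]])
D=[(np.array([1.23191134,.4776272,.02234535,1.55619705,-.01149059,1.10930364,-.08310395]),np.array([.15430068,-.65669909,.25254916]),qt([-6.907e-4,.993348,.115146,-1.336e-4])),
(np.array([.503,.379,-.439,2.161,.727,.293,-2.193]),np.array([.5609,-.1465,.1297]),qt([.035,.978,-.04,.199])),(o['q'],p,r)]
for a7 in(1.5708,):
    f=lambda P:np.concatenate([np.r_[(fk(q,P)[0]-pp)*3,(fk(q,P)[1].inv()*rr).as_rotvec()] for q,pp,rr in D]+[.003*(P-P0)])
    P0=np.r_[0,0,.25,0,0,.54,0,0,.48,0,0,.27,a7];m=least_squares(f,P0);print(m.cost,m.x.round(4).tolist(),f(m.x)[:18].round(3))
E
python3 t3.py
```

```text
5.392339043228567e-07 [0.0141, -0.0156, 0.2686, -0.0061, -0.0359, 0.5236, 0.001, -0.0054, 0.4702, -0.0026, -0.0054, 0.2733, 1.5708] [-0.    -0.     0.    -0.     0.    -0.    -0.     0.    -0.    -0.
 -0.001  0.     0.    -0.     0.    -0.    -0.    -0.   ]
```

```bash
cat >> kin.py <<'E'
P=[0.0141,-0.0156,0.2686,-0.0061,-0.0359,0.5236,0.001,-0.0054,0.4702,-0.0026,-0.0054,0.2733,1.5708]
LO=np.array([-2.96,-.34,-1.41,.24,-1.37,.17,-2.96]);HI=np.array([2.96,2.1,1.46,2.44,4.51,1.92,2.96])
def ik(pos,rot,q0,q3=None,reg=.002):
    f=lambda q:np.r_[(fk(q,P)[0]-pos)*5,(fk(q,P)[1].inv()*rot).as_rotvec(),reg*(q-q0)]+0
    lo,hi=LO+.02,HI-.02
    m=least_squares(f,np.clip(q0,lo+1e-3,hi-1e-3),bounds=(lo,hi));return m.x,np.abs(f(m.x)[:6]).max()
E
python3 - <<'E'
from kin import *
rng=np.random.default_rng(0)
for phi in(40,30,20,0):
  for y in(-.125,.125):
   for z in(.034,.1):
    pos=slot(.066,y,z);rot=R.from_euler('ZY',[PSI,-np.radians(phi)])*R.from_euler('X',np.pi)
    S=[]
    for i in range(8):
        q0=np.r_[rng.uniform(-1,1)-np.arctan2(pos[1],pos[0]),.6,rng.uniform(-1,1),1.8,rng.uniform(-1,3),.6,rng.uniform(-2.5,2.5)]
        q,e=ik(pos,rot,q0,reg=1e-4)
        if e<.003:S.append(q.round(2))
    S.sort(key=lambda q:abs(q[2])+abs(q[4]))
    print(phi,y,z,len(S),S[0] if S else '')
E
```

```text
40 -0.125 0.034 2 [ 0.51  0.53 -0.41  2.21  2.77  0.28  2.12]
40 -0.125 0.1 1 [-0.38  0.43  0.68  2.29  4.13  0.39  0.58]
40 0.125 0.034 7 [-0.38  0.52  0.01  2.19  2.23  0.35  2.1 ]
40 0.125 0.1 6 [-0.36  0.36 -0.07  2.27  1.94  0.36  2.38]
30 -0.125 0.034 2 [ 0.66  0.56 -0.64  2.13  1.55  0.26 -2.94]
30 -0.125 0.1 3 [-0.17  0.36  0.38  2.19 -1.11  0.19 -0.44]
30 0.125 0.034 4 [-0.1   0.52 -0.31  2.1   1.46  0.36  2.94]
30 0.125 0.1 4 [-0.59  0.37  0.23  2.18  0.87  0.19 -2.86]
20 -0.125 0.034 3 [ 0.46  0.52 -0.42  2.03  0.61  0.33 -2.07]
20 -0.125 0.1 6 [ 0.12  0.35  0.01  2.1  -0.06  0.34 -1.46]
20 0.125 0.034 5 [-0.16  0.52 -0.22  2.    0.69  0.39 -2.59]
20 0.125 0.1 5 [-0.68  0.41  0.39  2.07 -0.03  0.37 -1.96]
0 -0.125 0.034 5 [-0.04  0.6   0.21  1.8  -0.17  0.76 -1.38]
0 -0.125 0.1 6 [ 0.18  0.46 -0.09  1.87  0.05  0.81 -1.57]
0 0.125 0.034 7 [-0.26  0.61 -0.03  1.76  0.02  0.78 -1.94]
0 0.125 0.1 5 [-0.33  0.48  0.03  1.84 -0.02  0.82 -1.93]
```

>>> {"fn": "drive_tool", "kwargs": {
  "series": [-1, 8, 0, -14, 0, -0.09, 0, -1, 8, 0, -14, 0, -0.09, 0, -1, 6, 0, -14, 0, -0.1, 0, -1, 4, 0, -15, 0, -0.1, 0, -1, 2, 0, -15, 0, -0.1, 0, -1, 0, 0, -15, 0, -0.05, 0, -1, 0, 0, 0, 0, 0, 0, -1, 0, 0, 0, 0, 0, 0]
}}

```text
t: 7.25
eef_pos: [0.5564, -0.1291, 0.1983]
tool_rot: [0.02, 0.999, -0.028, 0.018]
contact_force: [-0.7, 0.7, -1.8]
gripper_width: 0.497
```

Run:
```python
from kin import *
o,p,r=st();print(p,o['q'].round(3));print(fk(o['q'],P)[0]-p,(fk(o['q'],P)[1].inv()*r).as_rotvec().round(4))
go([.46,.1,.16],down(.1))
```

```text
[ 0.55639433 -0.12911791  0.19829346] [ 0.982  0.668 -1.235  1.839  0.753  1.144 -2.146]
[ 0.01303741 -0.00728743 -0.00187446] [-0.  0. -0.]
TCP [ 0.5564 -0.1291  0.1983] shift mm [-110.4 -224.6   25.2] turn [ 0.043 -0.034 -0.157] w 0.497 t 7.25
```

```bash
cat > t4.py <<'E'
from kin import *
o,p,r=st()
qt=lambda w:R.from_quat([w[1],w[2],w[3],w[0]])
D=[(np.array([1.23191134,.4776272,.02234535,1.55619705,-.01149059,1.10930364,-.08310395]),np.array([.15430068,-.65669909,.25254916]),qt([-6.907e-4,.993348,.115146,-1.336e-4])),
(np.array([.503,.379,-.439,2.161,.727,.293,-2.193]),np.array([.5609,-.1465,.1297]),qt([.035,.978,-.04,.199])),
(np.array([1.078,.687,-1.165,2.246,1.698,.569,-2.952]),np.array([.5571,-.1327,.107]),qt([.02,.962,-.026,.27])),(o['q'],p,r)]
f=lambda P:np.concatenate([(fk(q,P)[0]-pp) for q,pp,rr in D]+[1e-4*(P-P0)])
P0=np.r_[0,0,.25,0,0,.54,0,0,.48,0,0,.27,np.pi/2];m=least_squares(f,P0);print(m.x.round(4).tolist(),np.abs(f(m.x)[:12]).max())
PP=m.x
def jac(q):
    p0,r0=fk(q,PP);J=np.zeros((6,7))
    for i in range(7):
        d=np.zeros(7);d[i]=1e-5;p1,r1=fk(q+d,PP);J[:3,i]=(p1-p0)/1e-5;J[3:,i]=(r1*r0.inv()).as_rotvec()/1e-5
    return J,p0,r0
def run(q,rows,lam=.02,n=8):
    _,p,r=jac(q);vm=.7*np.array([2.39,2.39]+[3.14]*5)
    for w in rows:
        p0,r0=p,r; T=np.array(w[1:4])/1e3;W=R.from_rotvec(w[4:])
        for k in range(1,n+1):
            pt=p0+r0.apply(T)*k/n;rt=r0*R.from_rotvec(np.array(w[4:])*k/n)
            J,pc,rc=jac(q);e=np.r_[pt-pc,(rt*rc.inv()).as_rotvec()]
            dq=J.T@np.linalg.solve(J@J.T+lam**2*np.eye(6),e);dq=np.clip(dq,-vm/8/n,vm/8/n);q=np.clip(q+dq,LO+.01,HI-.01)
        p,r=fk(q,PP)
    return q
rows=[[.6,56,-22,0,0,0,.018]]*2+[[.6,56,-22,0,0,0,0]]*3+[[.6,55,-24,0,0,0,0]]+[[.6,13,-55,5,0,0,0]]*9+[[.6,10,-50,5,0,0,0]]+[[.6,-25,-14,35,0,0,0]]+[[0,0,0,50,0,0,0]]*2+[[0,0,0,30,0,0,0],[0,0,0,12,0,0,0]]+[[0,0,0,-57,0,0,0]]*2+[[0,15,52,0,0,0,0]]*5+[[0,0,0,0,0,0,.132]]*2+[[0,0,0,0,0,.1745,0]]*4
rows2=[[-1,5,-5,0,.014,.06,0]]*2+[[-1,4,-4,0,.014,.06,0],[-1,0,-4,0,.014,.06,0],[0,0,0,0,0,.05,0]]
rows3=[[-1,8,0,-14,0,-.09,0]]*2+[[-1,6,0,-14,0,-.1,0],[-1,4,0,-15,0,-.1,0],[-1,2,0,-15,0,-.1,0],[-1,0,0,-15,0,-.05,0]]
if __name__=='__main__':
  for lam in(.005,.03,.1):
    q=run(D[0][0],rows,lam);a=q.round(2);q2=run(q,rows2,lam);q3=run(np.array(D[2][0]),rows3,lam);print(lam,a,q2.round(2),q3.round(2))
E
python3 t4.py
```

```text
[0.0012, -0.0302, 0.289, -0.0008, -0.0317, 0.5396, 0.0003, -0.0002, 0.473, -0.0002, -0.0003, 0.3048, 1.5708] 9.859206146677069e-05
0.005 [ 0.16  0.29 -0.02  2.36  0.34  0.18 -1.84] [-0.08  0.26  0.27  2.43  0.68  0.18 -2.19] [ 1.01  0.72 -1.31  1.82  0.81  1.2  -2.17]
0.03 [ 0.18  0.29 -0.03  2.35  0.33  0.18 -1.83] [-0.01  0.25  0.19  2.43  0.62  0.18 -2.12] [ 1.01  0.72 -1.31  1.83  0.81  1.2  -2.17]
0.1 [ 0.32  0.28 -0.17  2.33  0.23  0.18 -1.7 ] [ 0.42  0.23 -0.25  2.43  0.24  0.18 -1.7 ] [ 1.01  0.72 -1.3   1.84  0.81  1.19 -2.19]
```

```bash
sed -i 's/^P=.*/P=[0.0,-0.0305,0.289,0,-0.0317,0.5396,0,0,0.473,0,0,0.3048,1.5707963]/' kin.py; sed -i 's/^PP=m.x/PP=P0*0+np.array(P)/' t4.py
cat > t5.py <<'E'
from t4 import *
q=np.array(o['q'])
def seg(q,pos,rot,lam=.02):
    p,r=fk(q,PP);d=r.inv().apply(pos-p);w=(r.inv()*rot).as_rotvec()
    k=int(np.ceil(max(np.linalg.norm(d)/.05,np.linalg.norm(w)/.15,1)))
    # translate + turn spread; recompute each row
    for i in range(k):
        p,r=fk(q,PP);d=r.inv().apply(pos-p)/(k-i);w=(r.inv()*rot).as_rotvec()/(k-i)
        q=run(q,[[0,*(d*1e3),*w]],lam,3)
    return q
def tilt(yaw,t,roll=0): return R.from_euler('ZYX',[yaw,-t,roll])*R.from_euler('X',np.pi)
if __name__=='__main__':
    q=seg(q,np.array([.46,.1,.16]),down(.1));print('at a',q.round(2))
    rng=np.random.default_rng(1);B=[]
    for i in range(60):
        W=[]
        qq=q
        for j in range(2):
            pos=np.array([rng.uniform(.4,.75),rng.uniform(-.3,.3),rng.uniform(.18,.4)]);rot=tilt(rng.uniform(-1.2,1.2),rng.uniform(-.8,.5),rng.uniform(-.7,.7))
            W.append((pos.round(2),rot));qq=seg(qq,pos,rot)
        qq=seg(qq,np.array([.46,.1,.2]),down(.1));e=np.linalg.norm(fk(qq,PP)[0]-[.46,.1,.2])
        if e<.01:B.append((qq[2],qq.round(2),[(w[0].tolist(),w[1].as_quat().round(2).tolist()) for w in W]))
    B.sort(key=lambda b:-b[0])
    for b in B[:4]:print(b)
E
python3 t5.py
```

```text
[0.0012, -0.0302, 0.289, -0.0008, -0.0317, 0.5396, 0.0003, -0.0002, 0.473, -0.0002, -0.0003, 0.3048, 1.5708] 9.859206146677069e-05
at a [ 0.67  0.62 -1.3   2.06  0.72  1.03 -2.47]
(np.float64(-0.9389938076598588), array([ 0.46,  0.34, -0.94,  2.04,  0.34,  0.93, -2.14]), [([0.54, 0.11, 0.25], [0.96, 0.1, 0.1, 0.24]), ([0.51, 0.27, 0.39], [0.8, 0.44, -0.41, 0.02])])
(np.float64(-0.9519341147935441), array([ 0.47,  0.35, -0.95,  2.04,  0.35,  0.93, -2.14]), [([0.7, 0.25, 0.39], [0.94, 0.12, -0.04, 0.32]), ([0.44, 0.01, 0.37], [0.91, 0.0, -0.39, 0.15])])
(np.float64(-0.9688021991948066), array([ 0.48,  0.35, -0.97,  2.03,  0.36,  0.93, -2.15]), [([0.68, 0.23, 0.4], [0.93, -0.09, -0.26, 0.22]), ([0.55, 0.18, 0.23], [0.9, 0.39, 0.14, 0.16])])
(np.float64(-0.9942981424363825), array([ 0.49,  0.36, -0.99,  2.03,  0.38,  0.94, -2.17]), [([0.63, 0.12, 0.22], [0.69, -0.57, -0.12, -0.43]), ([0.63, 0.27, 0.26], [0.84, 0.35, -0.26, 0.31])])
```

```bash
cat > t6.py <<'E'
from t5 import *
CT=dict(a=(.46,.1,.1),d=(.392,.355,.163),b=(.400,.2197,-.08),c=(.5525,.2915,.208));SL=dict(a=-.125,b=-.042,d=.042,c=.125)
def simseq(q,g,order='abdc',v=True):
    worst=0
    for k in order:
        x,y,w=CT[k]
        for nm,pos,rot in [('hi',[x,y,.2],tilt(w,0)),('pre',[x,y,.1],tilt(w,g)),('grasp',[x,y,.032],tilt(w,g)),('lift',[x,y,.15],tilt(w,g)),('over',slot(.066,SL[k],.12),tilt(PSI,np.radians(40)+g)),('put',slot(.066,SL[k],.034),tilt(PSI,np.radians(40)+g)),('off',slot(.066,SL[k],.15),tilt(PSI,np.radians(40)+g))]:
            pos=np.array(pos,float);q=seg(q,pos,rot);p,r=fk(q,PP);e=np.linalg.norm(p-pos)*1e3;a=(r.inv()*rot).magnitude();worst=max(worst,e/10+a*10)
            if v and (e>3 or a>.03 or nm in('grasp','put')): print(k,nm,'err',e.round(1),a.round(3),q.round(2))
    return worst
if __name__=='__main__':
  for g in(-25,-35): print(g,simseq(np.array(o['q']),np.radians(g)))
E
python3 t6.py
```

```text
[0.0012, -0.0302, 0.289, -0.0008, -0.0317, 0.5396, 0.0003, -0.0002, 0.473, -0.0002, -0.0003, 0.3048, 1.5708] 9.859206146677069e-05Traceback (most recent call last):
  File "t6.py", line 12, in <module>
    for g in(-25,-35): print(g,simseq(np.array(o['q']),np.radians(g)))
                               ~~~~~~^^^^^^^^^^^^^^^^^^^^^^^^^^^^^^^^
  File "t6.py", line 9, in simseq
    if v and (e>3 or a>.03 or nm in('grasp','put')): print(k,nm,'err',e.round(1),a.round(3),q.round(2))
                                                                                 ^^^^^^^
AttributeError: 'float' object has no attribute 'round'
```

```bash
sed -i 's/a.round(3)/round(a,3)/' t6.py; python3 t6.py
```

```text
[0.0012, -0.0302, 0.289, -0.0008, -0.0317, 0.5396, 0.0003, -0.0002, 0.473, -0.0002, -0.0003, 0.3048, 1.5708] 9.859206146677069e-05
a grasp err 0.1 0.0 [ 0.44  0.99 -1.06  1.84  0.67  1.28 -2.4 ]
a put err 0.3 0.0 [ 0.9   0.77 -1.06  1.94  1.06  0.76 -2.36]
b grasp err 0.1 0.0 [ 0.28  0.97 -1.08  1.91  0.59  1.11 -2.73]
b put err 0.3 0.0 [ 0.74  0.75 -1.04  1.95  1.08  0.77 -2.54]
d grasp err 0.1 0.0 [-0.01  1.06 -1.1   1.73  0.62  1.23 -2.71]
d put err 0.3 0.0 [ 0.57  0.74 -1.02  1.94  1.1   0.8  -2.69]
c grasp err 0.1 0.0 [ 0.06  1.14 -1.05  1.44  0.68  1.45 -2.41]
c put err 0.3 0.0 [ 0.4   0.75 -1.    1.9   1.1   0.83 -2.82]
-25 0.08835510523769147
a grasp err 0.1 0.0 [ 0.4   1.07 -1.04  1.72  0.59  1.44 -2.35]
a put err 0.3 0.0 [ 0.86  0.83 -1.08  1.81  0.91  0.98 -2.23]
b grasp err 0.1 0.0 [ 0.29  1.06 -1.08  1.81  0.49  1.25 -2.65]
b put err 0.3 0.0 [ 0.73  0.83 -1.09  1.82  0.93  0.98 -2.38]
d grasp err 0.1 0.0 [-0.01  1.14 -1.1   1.62  0.53  1.37 -2.64]
d put err 0.3 0.0 [ 0.58  0.83 -1.08  1.81  0.93  0.99 -2.52]
c grasp err 0.1 0.0 [ 0.03  1.22 -1.05  1.3   0.6   1.62 -2.37]
c put err 0.3 0.0 [ 0.42  0.84 -1.05  1.77  0.92  1.01 -2.63]
-35 0.055763547665829236
```

>>> {"fn": "drive_tool", "kwargs": {
  "series": [-1, -22, -45, 5, 0, 0, 0, -1, -22, -45, 5, 0, 0, 0, -1, -22, -45, 5, 0, 0, 0, -1, -22, -45, 5, 0, 0, 0, -1, -22, -45, 5, 0, 0, 0, -1, 0, 0, 0, 0.022, -0.017, -0.08, -1, 0, 0, 0, 0.021, -0.017, -0.077, -1, 0, 0, 40, 0, 0, 0, -1, 0, 0, 40, 0, 0, 0, -1, 0, 0, 30, 0, 0, 0, -1, 0, 0, 15, 0, 0, 0, -1, 0, 0, 0, 0, 0, 0]
}}

```text
t: 8.75
eef_pos: [0.4599, 0.1, 0.0356]
tool_rot: [-0.001, 0.999, 0.05, -0.001]
contact_force: [0.2, 0.2, -2.7]
gripper_width: 0.506
```

Run:
```python
from h import *
go([.46,.1,.029],down(.1));o=st()[0];print(o['q'].round(2),o['contact_force'])
```

```text
TCP [0.4599 0.1    0.0356] shift mm [0.1 0.1 6.6] turn [-0.002  0.001 -0.001] w 0.506 t 8.75
[ 0.5   0.78 -1.08  2.13  0.97  0.85 -2.67] [ 0.19955967  0.18966702 -2.70032255]
```

>>> {"fn": "drive_tool", "kwargs": {
  "series": [-1, 0, 0, 5, 0, 0, 0, 0.5, 0, 0, 0, 0, 0, 0, 0.5, 0, 0, 0, 0, 0, 0, 0.5, 0, 0, 1, 0, -0.1745, 0, 0.5, 0, 0, 0, 0, -0.1745, 0, 0.5, 0, 0, 0, 0, -0.1745, 0, 0.5, 0, 0, 0, 0, 0, 0]
}}

```text
t: 9.62
eef_pos: [0.4622, 0.1006, 0.0289]
tool_rot: [0.01, 0.965, 0.047, -0.259]
contact_force: [-0.1, -0.1, -0.4]
gripper_width: 0.749
```

```bash
cat > chk.py <<'E'
from fit import *
import sys
x,y,w=map(float,sys.argv[1:4]); z=float(sys.argv[4]); t=float(sys.argv[5])
snap('wrist'); v,c=fit(['wrist'],CART,[x,y,w],pad=20); print('wrist fit',v,c)
go([v[0],v[1],z],R.from_euler('ZY',[v[2],-t])*R.from_euler('X',np.pi)); print(st()[0]['q'].round(2))
E
python3 chk.py .46 .1 .1 .032 -.5236
```

```text
wrist fit [0.4606 0.1    0.0977] 0.133
TCP [0.461  0.1007 0.0295] shift mm [-1.7  0.6 -1.9] turn [-0.003 -0.002  0.002] w 0.755 t 9.68
[ 0.42  1.02 -1.04  1.78  0.62  1.35 -2.36]
```

>>> {"fn": "drive_tool", "kwargs": {
  "series": [0.5, -1, 0, -2, 0, 0, 0, -1, 0, 0, 0, 0, 0, 0, -1, 0, 0, 0, 0, 0, 0, -1, 0, 0, 0, 0, 0, 0, -1, 0, 0, 0, 0, 0, 0, -1, -25, 0, -43, 0, 0, 0, -1, -30, 0, -52, 0, 0, 0, -1, 0, 0, 0, 0, 0, 0]
}}

```text
t: 10.68
eef_pos: [0.4621, 0.1012, 0.1457]
tool_rot: [0.011, 0.966, 0.048, -0.255]
contact_force: [-1.5, 0.2, -2.9]
gripper_width: 0.503
```

```bash
cat > put.py <<'E'
from h import *
import sys
y=float(sys.argv[1])
TS=R.from_euler('ZY',[PSI,-.1745])*R.from_euler('X',np.pi)
go(slot(.068,y,.11),TS);go(slot(.068,y,.11),TS,True);o=st()[0];print('contact',np.round(o['contact_force'],1),o['q'].round(2))
print('final approach in tool frame',(TS.inv().apply(slot(.068,y,.036)-slot(.068,y,.11))*1e3).round(1))
go(slot(.068,y,.036),TS)
E
python3 put.py -.125
```

```text
TCP [0.4621 0.1012 0.1457] shift mm [ 66.9 238.7 -46.1] turn [0.026 0.689 0.17 ] w 0.503 t 10.68
TCP [0.4621 0.1012 0.1457] shift mm [119.  221.8  14.6] turn [0.026 0.689 0.17 ] w 0.503 t 10.68
contact [-1.5  0.2 -2.9] [ 0.47  0.88 -1.15  1.75  0.5   1.49 -2.33]
final approach in tool frame [37.  -0.  64.1]
TCP [0.4621 0.1012 0.1457] shift mm [135.7 246.9 -19.9] turn [0.026 0.689 0.17 ] w 0.503 t 10.68
```

>>> {"fn": "drive_tool", "kwargs": {
  "series": [-1, 13, 48, -9, 0, 0, 0, -1, 13, 48, -9, 0, 0, 0, -1, 13, 48, -9, 0, 0, 0, -1, 14, 48, -9, 0, 0, 0, -1, 14, 47, -10, 0, 0, 0, -1, 0, 0, 0, 0.0065, 0.172, 0.0425, -1, 0, 0, 0, 0.0065, 0.172, 0.0425, -1, 0, 0, 0, 0.0065, 0.172, 0.0425, -1, 0, 0, 0, 0.0065, 0.172, 0.0425, -1, 0, 0, 0, 0, 0, 0]
}}

```text
t: 11.92
eef_pos: [0.5605, -0.1308, 0.146]
tool_rot: [0.005, 0.996, -0.034, 0.08]
contact_force: [-0.2, -0.7, -2.1]
gripper_width: 0.496
```

```bash
python3 put.py -.125
python3 - <<'E'
from h import *
snap('wrist','w3')
print(proj('wrist',[slot(0,y,0) for y in(-.17,-.1,0)]+[slot(0,y,.016) for y in(-.17,-.1,0)]+[slot(.147,y,0) for y in(-.17,0,)]).round(0).tolist())
E
```

```text
TCP [ 0.5605 -0.1308  0.146 ] shift mm [ 6.5 -2.8 -5. ] turn [0.005 0.013 0.001] w 0.496 t 11.93
TCP [ 0.5605 -0.1308  0.146 ] shift mm [ 6.6 -2.8 -4.9] turn [0.005 0.013 0.001] w 0.496 t 11.93
contact [-0.2 -0.7 -2.1] [ 1.    0.68 -1.18  1.95  0.87  0.91 -2.24]
final approach in tool frame [37.  -0.  64.1]
TCP [ 0.5605 -0.1308  0.146 ] shift mm [44.4 -3.1 58.6] turn [0.005 0.013 0.001] w 0.496 t 11.93
[[389.0, 234.0], [283.0, 234.0], [131.0, 234.0], [392.0, 253.0], [281.0, 253.0], [123.0, 253.0], [439.0, -28.0], [-18.0, -30.0]]
```

View pics/w3.png

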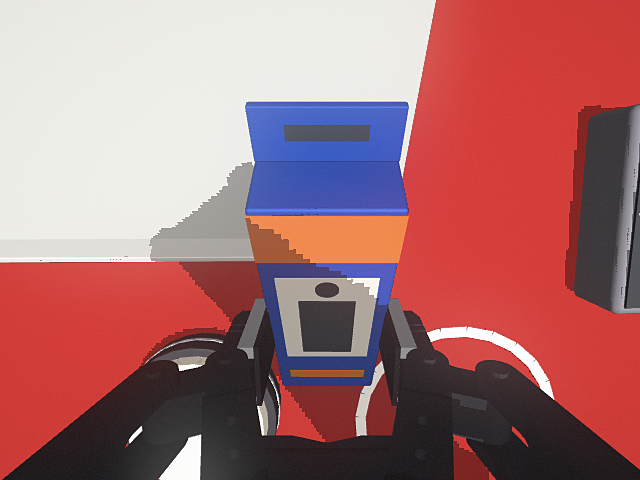

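>>> {"fn": "drive_tool", "kwargs": {
  "series": [-1, 7, -3, -5, 0.005, 0.013, 0, -1, 12, 0, 21, 0, 0, 0, -1, 12, 0, 21, 0, 0, 0, -1, 8, 0, 14, 0, 0, 0, -1, 2, 0, 4, 0, 0, 0, -1, 0, 0, 0, 0, 0, 0]
}}

```text
t: 12.72
eef_pos: [0.6154, -0.1298, 0.101]
tool_rot: [0.001, 0.995, -0.034, 0.089]
contact_force: [-0.3, 1.6, -1.6]
gripper_width: 0.495
```

```bash
python3 put.py -.125; python3 -c "
from h import *
print((RS.inv().apply(st()[1]-REST)).round(4))"
```

```text
TCP [ 0.6154 -0.1298  0.101 ] shift mm [-39.2   1.8 -58.9] turn [-0.004 -0.004 -0.   ] w 0.495 t 12.72
TCP [ 0.6154 -0.1298  0.101 ] shift mm [-39.4   2.  -58.7] turn [-0.004 -0.004 -0.   ] w 0.495 t 12.72
contact [-0.3  1.6 -1.6] [ 0.89  0.79 -1.09  1.87  0.96  0.88 -2.28]
final approach in tool frame [37.  -0.  64.1]
TCP [ 0.6154 -0.1298  0.101 ] shift mm [-2.5  2.1  5.3] turn [-0.004 -0.004 -0.   ] w 0.495 t 12.72
[ 0.0728 -0.123   0.0394]
```

>>> {"fn": "drive_tool", "kwargs": {
  "series": [-1, -2, 1, 4, 0, 0, 0, -1, -1, 0, 3, 0, 0, 0, -1, 0, 0, 0, 0, 0, 0]
}}

```text
t: 13.1
eef_pos: [0.613, -0.1315, 0.0941]
tool_rot: [0.002, 0.995, -0.035, 0.089]
contact_force: [-4.0, -1.0, 5.3]
gripper_width: 0.499
```

```bash
python3 -c "
from h import *
o,p,r=st();print((RS.inv().apply(p-REST)).round(4),RS.inv().apply(o['contact_force']).round(1))"
```

```text
[ 0.0667 -0.1248  0.0356] [ 0.4 -1.2  6.6]
```

>>> {"fn": "drive_tool", "kwargs": {
  "series": [0.3, 0, 0, 0, 0, 0, 0, 0.3, 0, 0, 0, 0, 0, 0, 0.3, 0, 0, 0, 0, 0, 0, 0.3, -8, 0, -14, 0, 0, 0, 0.3, -20, 0, -35, 0, 0, 0, 0.3, -20, 0, -35, 0, 0, 0, 0.3, -20, 0, -35, 0, 0, 0, 0.3, 0, 0, 0, 0, 0, 0]
}}

```text
t: 14.1
eef_pos: [0.5248, -0.1254, 0.2006]
tool_rot: [0.003, 0.995, -0.034, 0.091]
contact_force: [1.0, -0.5, 0.0]
gripper_width: 0.652
```

Run:
```python
from h import *
snap('wrist','w4')
print(proj('wrist',[slot(x,y,z) for x in(0,.12) for y in (-.147,-.103) for z in(0,.024)]).round(0).tolist())
go([.40,.2197,.2],R.from_euler('ZY',[-.08,.5236])*R.from_euler('X',np.pi)); print(st()[0]['q'].round(2))
```

```text
[[354.0, 184.0], [356.0, 204.0], [299.0, 184.0], [297.0, 204.0], [366.0, 16.0], [369.0, 33.0], [287.0, 16.0], [284.0, 33.0]]
TCP [ 0.5251 -0.1258  0.1995] shift mm [-146.3 -336.   -26.9] turn [ 0.001 -0.704  0.011] w 0.649 t 14.15
[ 1.14  0.58 -1.31  2.    0.76  0.92 -2.17]
```

View pics/w4.png

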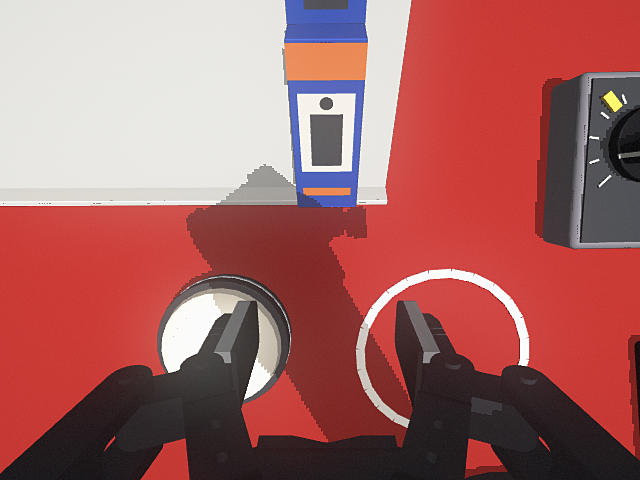

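>>> {"fn": "drive_tool", "kwargs": {
  "series": [0.5, -20, -48, -4, 0, 0, 0, 0.5, -20, -48, -4, 0, 0, 0, 0.5, -20, -48, -4, 0, 0, 0, 0.5, -20, -48, -4, 0, 0, 0, 0.5, -20, -48, -4, 0, 0, 0, 0.5, -20, -48, -4, 0, 0, 0, 0.5, -20, -48, -3, 0, 0, 0, 0.5, 0, 0, 0, 0, -0.176, 0.003, 0.5, 0, 0, 0, 0, -0.176, 0.003, 0.5, 0, 0, 0, 0, -0.176, 0.003, 0.5, 0, 0, 0, 0, -0.176, 0.003, 0.5, 0, 0, 0, 0, 0, 0]
}}

```text
t: 15.65
eef_pos: [0.4079, 0.2192, 0.1981]
tool_rot: [-0.011, 0.964, -0.041, -0.262]
contact_force: [-0.6, 0.9, -0.5]
gripper_width: 0.749
```

```bash
python3 chk.py .4 .2197 -.08 .032 -.5236
```

```text
wrist fit [ 0.3997  0.2187 -0.0691] 0.011
TCP [0.4066 0.2199 0.1994] shift mm [ 78.3   2.  148.1] turn [-0.007  0.003 -0.01 ] w 0.752 t 15.7
[ 0.37  0.8  -1.23  1.78  0.33  1.41 -2.63]
```

>>> {"fn": "drive_tool", "kwargs": {
  "series": [0.5, 22, 2, 42, -0.007, 0.003, -0.01, 0.5, 22, 0, 42, 0, 0, 0, 0.5, 21, 0, 40, 0, 0, 0, 0.5, 10, 0, 18, 0, 0, 0, 0.5, 3, 0, 6, 0, 0, 0, 0.5, 0, 0, 0, 0, 0, 0, -1, 0, 0, 0, 0, 0, 0, -1, 0, 0, 0, 0, 0, 0, -1, 0, 0, 0, 0, 0, 0, -1, 0, 0, 0, 0, 0, 0]
}}

```text
t: 16.95
eef_pos: [0.4008, 0.2188, 0.0355]
tool_rot: [-0.009, 0.966, -0.033, -0.257]
contact_force: [-0.3, -1.1, 5.9]
gripper_width: 0.498
```

>>> {"fn": "drive_tool", "kwargs": {
  "series": [-1, -29, 0, -50, 0, 0, 0, -1, -28, 0, -50, 0, 0, 0, -1, 0, 0, 0, 0, 0, 0]
}}

```text
t: 17.32
eef_pos: [0.402, 0.2199, 0.1531]
tool_rot: [-0.011, 0.967, -0.033, -0.254]
contact_force: [0.6, -0.3, -1.7]
gripper_width: 0.495
```

```bash
python3 put.py -.042
```

```text
TCP [0.402  0.2199 0.1531] shift mm [163.5 253.3 -92.3] turn [-0.004  0.689  0.001] w 0.495 t 17.32
TCP [0.402  0.2199 0.1531] shift mm [184.8 253.2  33.7] turn [-0.004  0.689  0.001] w 0.495 t 17.32
contact [ 0.6 -0.3 -1.7] [ 0.34  0.85 -1.19  1.82  0.38  1.33 -2.63]
final approach in tool frame [37.  -0.  64.1]
TCP [0.402  0.2199 0.1531] shift mm [232.8 253.6 -66.3] turn [-0.004  0.689  0.001] w 0.495 t 17.32
```

>>> {"fn": "drive_tool", "kwargs": {
  "series": [-1, 27, 42, -15, 0, 0, 0, -1, 27, 42, -15, 0, 0, 0, -1, 27, 42, -15, 0, 0, 0, -1, 27, 42, -15, 0, 0, 0, -1, 27, 42, -16, 0, 0, 0, -1, 28, 43, -16, 0, 0, 0, -1, 0, 0, 0, -0.001, 0.172, 0, -1, 0, 0, 0, -0.001, 0.172, 0, -1, 0, 0, 0, -0.001, 0.172, 0, -1, 0, 0, 0, -0.001, 0.173, 0, -1, 0, 0, 0, 0, 0, 0]
}}

```text
t: 18.7
eef_pos: [0.566, -0.0476, 0.1464]
tool_rot: [0.006, 0.996, -0.032, 0.082]
contact_force: [0.1, -0.6, -0.9]
gripper_width: 0.494
```

```bash
python3 put.py -.042
```

```text
TCP [ 0.566  -0.0476  0.1464] shift mm [ 6.8 -2.3 -4.5] turn [0.007 0.01  0.005] w 0.494 t 18.7
TCP [ 0.566  -0.0476  0.1464] shift mm [ 6.8 -2.4 -4.5] turn [0.007 0.01  0.005] w 0.494 t 18.7
contact [ 0.1 -0.6 -0.9] [ 0.84  0.66 -1.17  1.97  0.88  0.9  -2.4 ]
final approach in tool frame [37.  -0.  64.1]
TCP [ 0.566  -0.0476  0.1464] shift mm [44.4 -2.5 59.1] turn [0.007 0.01  0.005] w 0.494 t 18.7
```

>>> {"fn": "drive_tool", "kwargs": {
  "series": [-1, 7, -2, -4, 0.007, 0.01, 0.005, -1, 12, 0, 21, 0, 0, 0, -1, 12, 0, 21, 0, 0, 0, -1, 7, 0, 14, 0, 0, 0, -1, 0, 0, 6, 0, 0, 0, -1, 0, 0, 3, 0, 0, 0, -1, 0, 0, 0, 0, 0, 0]
}}

```text
t: 19.58
eef_pos: [0.6185, -0.0479, 0.0965]
tool_rot: [0.002, 0.995, -0.036, 0.089]
contact_force: [-8.6, -2.0, 16.5]
gripper_width: 0.493
```

```bash
python3 -c "
from h import *
o,p,r=st();print((RS.inv().apply(p-REST)).round(4),RS.inv().apply(o['contact_force']).round(1))"
```

```text
[ 0.068  -0.041   0.0376] [ 4.1 -2.6 18.1]
```

Board contact felt; release and back off, then on to carton d.

>>> {"fn": "drive_tool", "kwargs": {
  "series": [0.3, 0, 0, 0, 0, 0, 0, 0.3, 0, 0, 0, 0, 0, 0, 0.3, 0, 0, 0, 0, 0, 0, 0.3, -8, 0, -14, 0, 0, 0, 0.3, -20, 0, -35, 0, 0, 0, 0.3, -20, 0, -35, 0, 0, 0, 0.3, -20, 0, -35, 0, 0, 0, 0.3, 0, 0, 0, 0, 0, 0]
}}

```text
t: 20.58
eef_pos: [0.5296, -0.042, 0.2014]
tool_rot: [0.002, 0.995, -0.035, 0.09]
contact_force: [0.9, -0.3, -0.4]
gripper_width: 0.65
```

```bash
cat > seat.py <<'E'
from fit import *
import sys
y=float(sys.argv[1]); snap('wrist'); 
# fit carton in stand frame: x,y, yaw in plane
def mk(n): 
    h=cv2.cvtColor(np.load(f'{n}.npz')['pixels'],cv2.COLOR_BGR2HSV); return nonred(n)
c=cv2.cvtColor(np.load('wrist.npz')['pixels'],cv2.COLOR_BGR2HSV)
pr=proj('wrist',[slot(x,y+d,.024) for x in(0,.06,.12) for d in(-.022,.022)]).round(0);print('expected face corners',pr.tolist())
E
python3 seat.py -.041
python3 - <<'E'
from h import *
save('wrist','w5')
go([.392,.355,.2],R.from_euler('ZY',[.163,.5236])*R.from_euler('X',np.pi)); print(st()[0]['q'].round(2))
E
```

```text
expected face corners [[355.0, 203.0], [297.0, 203.0], [360.0, 132.0], [291.0, 132.0], [368.0, 31.0], [283.0, 31.0]]
TCP [ 0.5301 -0.0427  0.2003] shift mm [-163.6 -386.8  -28.5] turn [-0.043 -0.7   -0.235] w 0.65 t 20.62
[ 0.98  0.55 -1.3   2.02  0.76  0.92 -2.34]
```

View pics/w5.png

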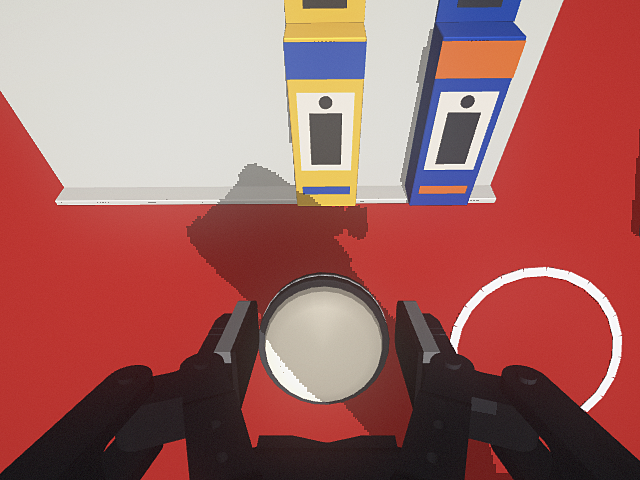

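>>> {"fn": "drive_tool", "kwargs": {
  "series": [0.5, -20, -48, -3, 0, 0, 0, 0.5, -20, -48, -3, 0, 0, 0, 0.5, -20, -48, -3, 0, 0, 0, 0.5, -20, -48, -3, 0, 0, 0, 0.5, -20, -49, -3, 0, 0, 0, 0.5, -21, -49, -4, 0, 0, 0, 0.5, -21, -48, -4, 0, 0, 0, 0.5, -21, -48, -4, 0, 0, 0, 0.5, 0, 0, 0, -0.011, -0.175, -0.059, 0.5, 0, 0, 0, -0.011, -0.175, -0.059, 0.5, 0, 0, 0, -0.011, -0.175, -0.059, 0.5, 0, 0, 0, -0.01, -0.175, -0.058]
}}

```text
t: 22.12
eef_pos: [0.405, 0.3226, 0.1942]
tool_rot: [0.024, 0.961, 0.079, -0.265]
contact_force: [-0.9, 0.9, -0.4]
gripper_width: 0.751
```

>>> {"fn": "drive_tool", "kwargs": {
  "series": [0.5, 0, 0, 0, 0, 0, 0]
}}

```text
t: 22.25
eef_pos: [0.406, 0.3218, 0.1911]
tool_rot: [0.024, 0.961, 0.076, -0.265]
contact_force: [-0.2, 0.2, 0.2]
gripper_width: 0.75
```

```bash
python3 chk.py .392 .355 .163 .034 -.5236
```

```text
wrist fit [0.3915 0.3536 0.1601] 0.011
TCP [0.4046 0.3226 0.1926] shift mm [ 73.8 -33.5 140.5] turn [ 0.005  0.011 -0.001] w 0.75 t 22.3
[-0.05  0.73 -0.9   1.64  0.2   1.43 -2.41]
```

>>> {"fn": "drive_tool", "kwargs": {
  "series": [0.5, 20, -33, 40, 0.005, 0.011, 0, 0.5, 20, 0, 40, 0, 0, 0, 0.5, 20, 0, 37, 0, 0, 0, 0.5, 10, 0, 18, 0, 0, 0, 0.5, 4, 0, 6, 0, 0, 0, 0.5, 0, 0, 0, 0, 0, 0, -1, 0, 0, 0, 0, 0, 0, -1, 0, 0, 0, 0, 0, 0, -1, 0, 0, 0, 0, 0, 0, -1, 0, 0, 0, 0, 0, 0]
}}

```text
t: 23.55
eef_pos: [0.3933, 0.3547, 0.0374]
tool_rot: [0.02, 0.963, 0.078, -0.256]
contact_force: [1.6, -0.8, 6.1]
gripper_width: 0.495
```

>>> {"fn": "drive_tool", "kwargs": {
  "series": [-1, -29, 0, -50, 0, 0, 0, -1, -28, 0, -50, 0, 0, 0, -1, 0, 0, 0, 0, 0, 0]
}}

```text
t: 23.92
eef_pos: [0.3943, 0.3564, 0.1555]
tool_rot: [0.018, 0.964, 0.078, -0.254]
contact_force: [0.7, 0.3, -1.5]
gripper_width: 0.495
```

```bash
python3 put.py .042
```

```text
TCP [0.3943 0.3564 0.1555] shift mm [114.2 343.5 -62.4] turn [0.035 0.686 0.232] w 0.495 t 23.93
TCP [0.3943 0.3564 0.1555] shift mm [201.3 304.8  39.1] turn [0.035 0.686 0.232] w 0.495 t 23.93
contact [ 0.7  0.3 -1.5] [-0.11  0.78 -0.89  1.65  0.22  1.34 -2.45]
final approach in tool frame [37.  -0.  64.1]
TCP [0.3943 0.3564 0.1555] shift mm [182.4 354.7 -35.9] turn [0.035 0.686 0.232] w 0.495 t 23.93
```

>>> {"fn": "drive_tool", "kwargs": {
  "series": [-1, 16, 49, -9, 0, 0, 0, -1, 16, 49, -9, 0, 0, 0, -1, 16, 49, -9, 0, 0, 0, -1, 16, 49, -9, 0, 0, 0, -1, 16, 49, -9, 0, 0, 0, -1, 17, 49, -9, 0, 0, 0, -1, 17, 49, -9, 0, 0, 0, -1, 0, 0, 0, 0.009, 0.171, 0.058, -1, 0, 0, 0, 0.009, 0.171, 0.058, -1, 0, 0, 0, 0.009, 0.172, 0.058, -1, 0, 0, 0, 0.008, 0.172, 0.058, -1, 0, 0, 0, 0, 0, 0]
}}

```text
t: 25.42
eef_pos: [0.5726, 0.0355, 0.1475]
tool_rot: [0.007, 0.996, -0.033, 0.082]
contact_force: [0.3, 0.0, -0.9]
gripper_width: 0.494
```

```bash
python3 put.py .042
```

```text
TCP [0.5726 0.0355 0.1475] shift mm [ 5.7 -2.9 -3.6] turn [0.009 0.01  0.004] w 0.494 t 25.43
TCP [0.5726 0.0355 0.1475] shift mm [ 5.7 -3.  -3.5] turn [0.009 0.01  0.004] w 0.494 t 25.43
contact [ 0.3  0.  -0.9] [ 0.41  0.48 -0.76  1.97  0.6   0.74 -2.34]
final approach in tool frame [37.  -0.  64.1]
TCP [0.5726 0.0355 0.1475] shift mm [43.4 -3.4 60.1] turn [0.009 0.01  0.004] w 0.494 t 25.43
```

>>> {"fn": "drive_tool", "kwargs": {
  "series": [-1, 6, -3, -4, 0.009, 0.01, 0.004, -1, 12, 0, 21, 0, 0, 0, -1, 12, 0, 21, 0, 0, 0, -1, 8, 0, 13, 0, 0, 0, -1, 1, 0, 6, 0, 0, 0, -1, 0, 0, 2, 0, 0, 0, -1, 0, 0, 0, 0, 0, 0]
}}

```text
t: 26.3
eef_pos: [0.6262, 0.0362, 0.1008]
tool_rot: [0.003, 0.995, -0.036, 0.09]
contact_force: [-14.9, -4.1, 28.0]
gripper_width: 0.492
```

```bash
python3 -c "
from h import *
o,p,r=st();print((RS.inv().apply(p-REST)).round(4),RS.inv().apply(o['contact_force']).round(1))"
```

```text
[0.0722 0.0433 0.0397] [ 6.8 -5.1 30.8]
```

>>> {"fn": "drive_tool", "kwargs": {
  "series": [-1, -1, 0, -2, 0, 0, 0, 0.3, 0, 0, 0, 0, 0, 0, 0.3, 0, 0, 0, 0, 0, 0, 0.3, 0, 0, 0, 0, 0, 0, 0.3, -8, 0, -14, 0, 0, 0, 0.3, -20, 0, -35, 0, 0, 0, 0.3, -20, 0, -35, 0, 0, 0, 0.3, -20, 0, -35, 0, 0, 0, 0.3, 0, 0, 0, 0, 0, 0]
}}

```text
t: 27.42
eef_pos: [0.5357, 0.0426, 0.2067]
tool_rot: [0.002, 0.995, -0.035, 0.091]
contact_force: [1.1, 0.5, -0.2]
gripper_width: 0.651
```

```bash
python3 seat.py .042
python3 - <<'E'
from h import *
save('wrist','w6',(0,0,640,240))
go([.553,.291,.2],R.from_euler('ZY',[.208,.5236])*R.from_euler('X',np.pi)); print(st()[0]['q'].round(2))
E
```

```text
expected face corners [[357.0, 203.0], [300.0, 203.0], [363.0, 134.0], [295.0, 134.0], [370.0, 36.0], [288.0, 36.0]]
TCP [0.5361 0.042  0.2054] shift mm [  -2.  -249.6    5.8] turn [-0.051 -0.7   -0.28 ] w 0.65 t 27.48
[ 0.51  0.34 -0.86  2.01  0.47  0.78 -2.26]
```

View pics/w6.png

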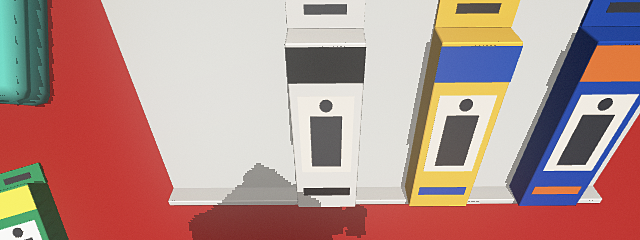

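>>> {"fn": "drive_tool", "kwargs": {
  "series": [0.5, 0, -50, 1, 0, 0, 0, 0.5, 0, -50, 1, 0, 0, 0, 0.5, -1, -50, 1, 0, 0, 0, 0.5, 0, -50, 1, 0, 0, 0, 0.5, -1, -50, 2, 0, 0, 0, 0.5, 0, 0, 0, -0.01, -0.14, -0.056, 0.5, 0, 0, 0, -0.01, -0.14, -0.056, 0.5, 0, 0, 0, -0.01, -0.14, -0.056, 0.5, 0, 0, 0, -0.01, -0.14, -0.056, 0.5, 0, 0, 0, -0.01, -0.14, -0.056, 0.5, 0, 0, 0, 0, 0, 0]
}}

```text
t: 28.85
eef_pos: [0.5541, 0.2911, 0.1946]
tool_rot: [0.026, 0.96, 0.099, -0.261]
contact_force: [0.6, -0.2, -0.8]
gripper_width: 0.75
```

```bash
python3 chk.py .553 .291 .208 .034 -.5236
```

```text
wrist fit [0.5525 0.2903 0.205 ] 0.041
TCP [0.5534 0.2916 0.1961] shift mm [ 80.5   1.4 140.6] turn [-0.002  0.003  0.001] w 0.747 t 28.9
[-0.03  0.89 -0.87  1.31  0.33  1.65 -2.25]
```

>>> {"fn": "drive_tool", "kwargs": {
  "series": [0.5, 22, 1, 38, 0, 0, 0, 0.5, 22, 0, 38, 0, 0, 0, 0.5, 21, 0, 38, 0, 0, 0, 0.5, 11, 0, 19, 0, 0, 0, 0.5, 4, 0, 7, 0, 0, 0, 0.5, 0, 0, 0, 0, 0, 0, -1, 0, 0, 0, 0, 0, 0, -1, 0, 0, 0, 0, 0, 0, -1, 0, 0, 0, 0, 0, 0, -1, 0, 0, 0, 0, 0, 0]
}}

```text
t: 30.15
eef_pos: [0.5532, 0.2915, 0.0395]
tool_rot: [0.025, 0.961, 0.1, -0.258]
contact_force: [1.2, -2.4, 7.4]
gripper_width: 0.483
```

>>> {"fn": "drive_tool", "kwargs": {
  "series": [-1, -29, 0, -50, 0, 0, 0, -1, -28, 0, -50, 0, 0, 0, -1, 0, 0, 0, 0, 0, 0]
}}

```text
t: 30.52
eef_pos: [0.555, 0.2928, 0.1581]
tool_rot: [0.023, 0.962, 0.101, -0.255]
contact_force: [0.2, -0.1, -2.3]
gripper_width: 0.491
```

```bash
python3 put.py .125
```

```text
TCP [0.555  0.2928 0.1581] shift mm [ -3.9 174.1   7.9] turn [0.042 0.688 0.278] w 0.491 t 30.52
TCP [0.555  0.2928 0.1581] shift mm [ 38.7 169.4  13. ] turn [0.042 0.688 0.278] w 0.491 t 30.52
contact [ 0.2 -0.1 -2.3] [-0.03  0.92 -0.86  1.34  0.36  1.59 -2.25]
final approach in tool frame [37.  -0.  64.1]
TCP [0.555  0.2928 0.1581] shift mm [ 63.9 187.4  34.5] turn [0.042 0.688 0.278] w 0.491 t 30.52
```

>>> {"fn": "drive_tool", "kwargs": {
  "series": [-1, -1, 44, 2, 0, 0, 0, -1, -1, 44, 2, 0, 0, 0, -1, -1, 43, 2, 0, 0, 0, -1, -1, 43, 2, 0, 0, 0, -1, 0, 0, 0, 0.008, 0.137, 0.056, -1, 0, 0, 0, 0.008, 0.137, 0.056, -1, 0, 0, 0, 0.008, 0.138, 0.056, -1, 0, 0, 0, 0.009, 0.138, 0.055, -1, 0, 0, 0, 0.009, 0.138, 0.055, -1, 0, 0, 0, 0, 0, 0]
}}

```text
t: 31.78
eef_pos: [0.5787, 0.1182, 0.1464]
tool_rot: [0.007, 0.996, -0.032, 0.082]
contact_force: [0.2, -0.3, -2.1]
gripper_width: 0.482
```

```bash
python3 put.py .125
```

```text
TCP [0.5787 0.1182 0.1464] shift mm [ 5.5 -3.1 -4.7] turn [0.008 0.01  0.005] w 0.482 t 31.77
TCP [0.5787 0.1182 0.1464] shift mm [ 5.5 -3.1 -4.7] turn [0.008 0.01  0.005] w 0.482 t 31.77
contact [ 0.2 -0.3 -2.1] [ 0.28  0.52 -0.8   1.93  0.66  0.79 -2.52]
final approach in tool frame [37.  -0.  64.1]
TCP [0.5787 0.1182 0.1464] shift mm [43.1 -3.4 59. ] turn [0.008 0.01  0.005] w 0.482 t 31.77
```

>>> {"fn": "drive_tool", "kwargs": {
  "series": [-1, 6, -3, -4, 0.008, 0.01, 0.005, -1, 12, 0, 21, 0, 0, 0, -1, 12, 0, 21, 0, 0, 0, -1, 8, 0, 13, 0, 0, 0, -1, 0, 0, 4, 0, 0, 0, -1, 0, 0, 1, 0, 0, 0, -1, 0, 0, 0, 0, 0, 0]
}}

```text
t: 32.65
eef_pos: [0.6306, 0.1184, 0.1008]
tool_rot: [0.002, 0.995, -0.036, 0.089]
contact_force: [-5.7, -4.1, 14.3]
gripper_width: 0.488
```

```bash
python3 -c "
from h import *
o,p,r=st();print((RS.inv().apply(p-REST)).round(4),RS.inv().apply(o['contact_force']).round(1))"
```

```text
[0.0712 0.1257 0.0406] [ 5.1 -4.5 14.4]
```

Release c, then take a fresh scene/side look for the lamp and all cartons.

>>> {"fn": "drive_tool", "kwargs": {
  "series": [0.3, 0, 0, 0, 0, 0, 0, 0.3, 0, 0, 0, 0, 0, 0, 0.3, 0, 0, 0, 0, 0, 0, 0.3, -8, 0, -14, 0, 0, 0, 0.3, -20, 0, -35, 0, 0, 0, 0.3, -20, 0, -35, 0, 0, 0, 0.3, -20, 0, -35, 0, 0, 0, 0.3, 0, 0, 0, 0, 0, 0]
}}

```text
t: 33.65
eef_pos: [0.5406, 0.1257, 0.2066]
tool_rot: [0.002, 0.995, -0.035, 0.091]
contact_force: [0.2, -0.8, -1.1]
gripper_width: 0.654
```

Run:
```python
from fit import *
snap('wrist');snap('side');a=np.load('wrist.npz')['pixels'][0:240];b=cv2.resize(np.load('side.npz')['pixels'][160:460,260:450],None,fx=1.6,fy=1.2)
h=np.zeros((600,640,3),np.uint8);h[:240]=a;h[240:600,:b.shape[1]]=b;cv2.imwrite('pics/w7.png',h)
snap('scene')
for cs in(['scene'],['side'],['scene','side']): print('lamp',fit(cs,LAMP,[.4595,-.0325,0],yaw=False))
print('tape expected',proj('side',[[.4275,-.222,0]]))
go([.46,-.0,.2],down(0))
print(st()[0]['q'].round(2))
```

```text
lamp (array([ 0.4172, -0.0473,  0.    ]), np.float64(0.626))
lamp (array([ 0.4183, -0.0426,  0.    ]), np.float64(0.021))
lamp (array([ 0.4183, -0.0437,  0.    ]), np.float64(0.672))
tape expected [[302.77653144 340.12257009]]
TCP [0.5415 0.124  0.2035] shift mm [-71.8 129.6  -9.6] turn [ 0.004 -0.177 -0.072] w 0.65 t 33.8
[ 0.36  0.4  -0.89  1.97  0.55  0.83 -2.47]
```

View pics/w7.png

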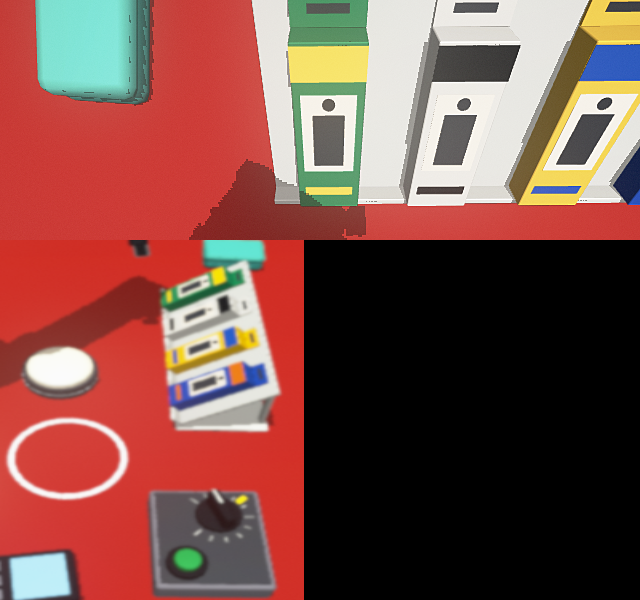

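```bash
cat > t7.py <<'E'
from t5 import *
q0=np.array(o['q'])
for yaw in(1.5708,-1.5708):
  for x in(.42,.43):
    q=seg(q0,np.array([.5,.06,.2]),down(-.07))
    for nm,pos in[('hi',[.46,.06,.2]),('above',[x,.045,.1]),('low',[x,.045,.036]),('mid',[x,-.06,.036]),('end',[.43,-.19,.036])]:
        q=seg(q,np.array(pos),down(yaw),.01);p,r=fk(q,PP);print(round(yaw,1),x,nm,((p-pos)*1e3).round(1),round((r.inv()*down(yaw)).magnitude(),3),q.round(2))
E
python3 t7.py
```

```text
[0.0007, -0.0306, 0.2898, 0.0007, -0.0319, 0.5395, 0.0002, 0.0001, 0.4725, 0.0001, 0.0001, 0.3052, 1.5708] 9.782957385073843e-05
1.6 0.42 hi [0. 0. 0.] 0.0 [ 0.82  0.55 -1.36  2.04  0.63  1.07 -0.85]
1.6 0.42 above [-0.2  0.1  0.1] 0.001 [ 0.74  0.62 -1.22  2.21  0.8   0.87 -1.  ]
1.6 0.42 low [-0.2  0.1  0. ] 0.0 [ 0.62  0.72 -1.08  2.24  0.97  0.78 -1.13]
1.6 0.42 mid [-0.2 -0.  -0. ] 0.0 [ 0.86  0.71 -1.07  2.24  0.96  0.77 -0.88]
1.6 0.42 end [-0.3 -0.1 -0. ] 0.0 [ 1.11  0.76 -1.05  2.14  0.95  0.82 -0.55]
1.6 0.43 hi [0. 0. 0.] 0.0 [ 0.82  0.55 -1.36  2.04  0.63  1.07 -0.85]
1.6 0.43 above [-0.2  0.1  0.1] 0.0 [ 0.73  0.64 -1.21  2.19  0.8   0.88 -0.99]
1.6 0.43 low [-0.2  0.1  0. ] 0.0 [ 0.62  0.73 -1.07  2.22  0.96  0.79 -1.12]
1.6 0.43 mid [-0.2 -0.  -0. ] 0.0 [ 0.86  0.72 -1.07  2.21  0.96  0.79 -0.87]
1.6 0.43 end [-0.3 -0.1 -0. ] 0.0 [ 1.11  0.76 -1.05  2.14  0.95  0.82 -0.55]
-1.6 0.42 hi [ 0.5 -2.7  0.5] 0.536 [ 0.02  0.21 -0.32  2.08  0.09  0.86 -2.95]
-1.6 0.42 above [ 0.5 -3.9  0.6] 0.391 [-0.32  0.31  0.08  2.27 -0.05  0.57 -2.95]
-1.6 0.42 low [ 0.4 -0.5  0.2] 0.135 [-0.49  0.46  0.28  2.31 -0.32  0.4  -2.95]
-1.6 0.42 mid [-0.2 -0.   0. ] 0.0 [-0.25  0.47  0.3   2.31 -0.34  0.41 -2.82]
-1.6 0.42 end [-0.3 -0.1  0. ] 0.0 [ 0.05  0.51  0.28  2.2  -0.31  0.46 -2.56]
-1.6 0.43 hi [ 0.5 -2.7  0.5] 0.536 [ 0.02  0.21 -0.32  2.08  0.09  0.86 -2.95]
-1.6 0.43 above [ 0.5 -3.6  0.6] 0.383 [-0.31  0.32  0.09  2.25 -0.05  0.57 -2.95]
-1.6 0.43 low [ 0.3 -0.4  0.2] 0.132 [-0.49  0.47  0.28  2.29 -0.32  0.42 -2.95]
-1.6 0.43 mid [-0.2 -0.   0. ] 0.0 [-0.25  0.48  0.3   2.28 -0.34  0.42 -2.82]
-1.6 0.43 end [-0.3 -0.1  0. ] 0.0 [ 0.05  0.51  0.28  2.2  -0.31  0.46 -2.56]
```

Run:
```python
from h import *
go([.43,.07,.15],down(PSI)); 
for n,uv in (('side',(203,352)),('scene',(308,150))): print(at(n,uv,.04))
print((down(PSI).inv()*down(1.5708)).as_rotvec())
```

```text
TCP [0.5415 0.124  0.2035] shift mm [-115.    62.    33.6] turn [-0.002 -0.177 -0.003] w 0.65 t 33.8
[ 0.2310403  -0.26285563  0.04      ]
[ 0.23348368 -0.26206915  0.04      ]
[ 0.      0.     -1.6398]
```

>>> {"fn": "drive_tool", "kwargs": {
  "series": [0.41, -38, 21, 11, 0, 0, 0, 0.41, -38, 21, 11, 0, 0, 0, 0.41, -39, 20, 12, 0, 0, 0, 0.41, 0, 0, 0, 0, -0.177, 0, 0.41, 0, 0, 0, 0, 0, -0.182, 0.41, 0, 0, 0, 0, 0, -0.182, 0.41, 0, 0, 0, 0, 0, -0.182, 0.41, 0, 0, 0, 0, 0, -0.182, 0.41, 0, 0, 0, 0, 0, -0.182, 0.41, 0, 0, 0, 0, 0, -0.182, 0.41, 0, 0, 0, 0, 0, -0.182, 0.41, 0, 0, 0, 0, 0, -0.182]
}}

```text
t: 35.3
eef_pos: [0.4301, 0.0704, 0.149]
tool_rot: [-0.002, 0.768, 0.64, 0.001]
contact_force: [0.1, -0.2, -1.0]
gripper_width: 0.706
```

>>> {"fn": "drive_tool", "kwargs": {
  "series": [0.41, 0, 0, 0, 0, 0, -0.182, 0.41, 0, 0, 0, 0, 0, 0]
}}

```text
t: 35.55
eef_pos: [0.4299, 0.0705, 0.149]
tool_rot: [-0.002, 0.709, 0.705, 0.001]
contact_force: [-0.3, 0.3, 0.2]
gripper_width: 0.703
```

Run:
```python
from fit import *
go([.42,.055,.034],down(1.5708)); print(st()[0]['q'].round(2))
snap('side'); print(fit(['side'],LAMP,[.418,-.043,0],yaw=False))
```

```text
TCP [0.4299 0.0705 0.149 ] shift mm [-16.2  -9.6 114.9] turn [-0.002 -0.005 -0.006] w 0.703 t 35.55
[ 0.76  0.58 -1.31  2.15  0.7   0.96 -0.96]
(array([ 0.4181, -0.0432,  0.    ]), np.float64(0.035))
```

>>> {"fn": "drive_tool", "kwargs": {
  "series": [0.41, -14, -9, 40, 0, 0, -0.006, 0.41, 0, 0, 40, 0, 0, 0, 0.41, 0, 0, 27, 0, 0, 0, 0.41, 0, 0, 8, 0, 0, 0, 0.41, -15, 0, 0, 0, 0, 0, 0.41, -15, 0, 0, 0, 0, 0, 0.41, -15, 0, 0, 0, 0, 0, 0.41, -15, 0, 0, 0, 0, 0, 0.41, -15, 0, 0, 0, 0, 0, 0.41, -15, 0, 0, 0, 0, 0, 0.41, -15, 0, 0, 0, 0, 0, 0.41, 0, 0, 0, 0, 0, 0]
}}

```text
t: 37.1
eef_pos: [0.421, -0.05, 0.0344]
tool_rot: [-0.001, 0.707, 0.707, 0.0]
contact_force: [0.1, 0.7, 0.3]
gripper_width: 0.701
```

Run:
```python
from fit import *
go([.4275,-.165,.034],down(1.5708)); print(st()[0]['q'].round(2))
snap('side'); print(fit(['side'],LAMP,[.418,-.115,0],yaw=False))
```

```text
TCP [ 0.421  -0.05    0.0344] shift mm [-115.     6.6    0.2] turn [-0.    -0.001 -0.001] w 0.701 t 37.1
[ 0.84  0.71 -1.07  2.24  0.97  0.77 -0.91]
(array([ 0.4219, -0.1046,  0.    ]), np.float64(0.334))
```

>>> {"fn": "drive_tool", "kwargs": {
  "series": [0.41, -14, 1, 0, 0, 0, 0, 0.41, -14, 1, 0, 0, 0, 0, 0.41, -14, 1, 0, 0, 0, 0, 0.41, -14, 1, 0, 0, 0, 0, 0.41, -14, 1, 0, 0, 0, 0, 0.41, -14, 1, 0, 0, 0, 0, 0.41, -12, 0, 0, 0, 0, 0, 0.41, -10, 0, 0, 0, 0, 0, 0.41, -8, 0, 0, 0, 0, 0, 0.41, 0, 0, 0, 0, 0, 0, 0.41, 20, 0, 0, 0, 0, 0, 0.41, 0, 0, -60, 0, 0, 0]
}}

```text
t: 38.65
eef_pos: [0.4248, -0.1409, 0.0924]
tool_rot: [-0.004, 0.705, 0.709, -0.001]
contact_force: [0.0, -1.3, -0.1]
gripper_width: 0.703
```

>>> {"fn": "drive_tool", "kwargs": {
  "series": [0.41, 20, 0, -60, 0, 0, 0, 0.41, 20, 0, -40, 0, 0, 0, 0.41, 0, 0, 0, 0, 0, 0]
}}

```text
t: 39.02
eef_pos: [0.4287, -0.1021, 0.1962]
tool_rot: [0.002, 0.706, 0.708, 0.001]
contact_force: [-0.7, -0.3, 0.8]
gripper_width: 0.702
```

```bash
cat > lampchk.py <<'E'
from fit import *
snap('side');snap('scene')
def ring(n):
    im=np.load(n+'.npz')['pixels'];h=cv2.cvtColor(im,cv2.COLOR_BGR2HSV);m=((h[...,1]<110)&(h[...,2]>130))
    c=proj(n,[[.4275,-.222,0]])[0];ys,xs=np.nonzero(m);P=np.array([at(n,u,.0007)[:2] for u in zip(xs,ys) if abs(u[0]-c[0])<60 and abs(u[1]-c[1])<60])
    d=np.linalg.norm(P-[.4275,-.222],axis=1);P=P[(d>.066)&(d<.086)]
    s=np.linalg.lstsq(np.c_[2*P,np.ones(len(P))],(P**2).sum(1),rcond=None)[0];return s[:2].round(4),len(P)
def mk(n): # fill the region inside ring only
    m=nonred(n).astype(float);return m
for n in('side','scene'):
    m0=nonred(n); c=ring(n)
    mask=np.zeros((480,640),np.uint8);a=np.linspace(0,6.283,60)
    cv2.fillPoly(mask,[proj(n,np.c_[.4275+.066*np.cos(a),-.222+.066*np.sin(a),0*a]).astype(np.int32)],1)
    # exclude ring pixels: project ring band
    band=np.zeros((480,640),np.uint8)
    for r,v in((.081,1),(.067,0)): cv2.fillPoly(band,[proj(n,np.c_[c[0][0]+r*np.cos(a),c[0][1]+r*np.sin(a),0*a]).round().astype(np.int32)],v)
    lam=cv2.fillPoly(np.zeros((480,640),np.uint8),[cv2.convexHull(proj(n,np.vstack(LAMP)+[c[0][0],c[0][1],0]).round().astype(np.int32))],1)
    print(n,'ring',c,'lamp',fit([n],LAMP,[c[0][0],c[0][1],0],mk=lambda k:m0&((band==0)|(lam==1)),yaw=False,pad=6))
E
python3 lampchk.py; python3 -c "
from h import *
save('side','s8',(230,230,450,450),2.5); print(st()[1],st()[0]['q'].round(2))"
```

```text
side ring (array([ 0.4255, -0.2221]), 1243) lamp (array([ 0.4274, -0.2184,  0.    ]), np.float64(0.082))
scene ring (array([ 0.4294, -0.2221]), 521) lamp (array([ 0.4305, -0.2217,  0.    ]), np.float64(0.171))
[ 0.42668232 -0.10366809  0.19323291] [ 1.21  0.5  -1.36  2.1   0.58  1.01 -0.45]
```

View pics/s8.png

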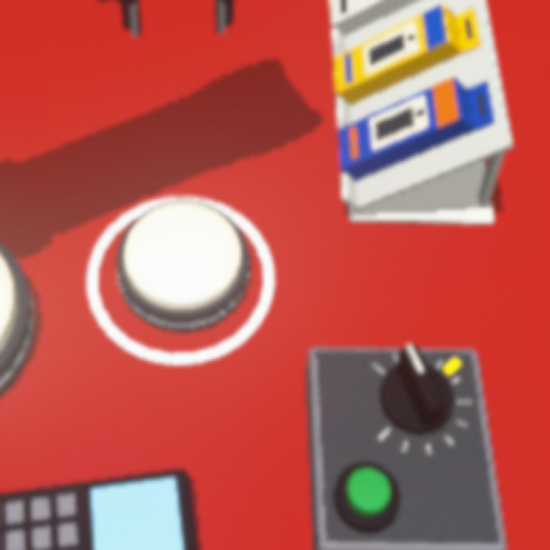

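>>> {"fn": "drive_tool", "kwargs": {
  "series": [0.41, -42, 28, 0, 0, 0, 0, 0.41, -42, 28, 0, 0, 0, 0, 0.41, -42, 28, -2, 0, 0, 0, 0.41, -42, 28, -2, 0, 0, 0, 0.41, -42, 29, -2, 0, 0, 0, 0.41, -42, 29, 0, 0, 0, 0, 0.41, 0, 0, 0, 0, 0, 0]
}}

```text
t: 40.0
eef_pos: [0.5971, -0.359, 0.1949]
tool_rot: [-0.002, 0.709, 0.706, -0.0]
contact_force: [-0.1, 1.2, -0.6]
gripper_width: 0.709
```

Run:
```python
from h import *
snap('wrist'); c=proj('wrist',[[.597,-.356,.06]])[0].round().astype(int);print(c)
x0,y0=max(c[0]-130,0),max(c[1]-100,0);print(x0,y0);save('wrist','k1',(x0,y0,min(x0+260,640),min(y0+200,480)),3)
print(st()[1],st()[0]['q'].round(2))
```

```text
[326 231]
196 131
[ 0.5967241  -0.35622231  0.19541724] [ 1.11  0.83 -1.11  1.5   0.75  1.29 -0.08]
```

View pics/k1.png

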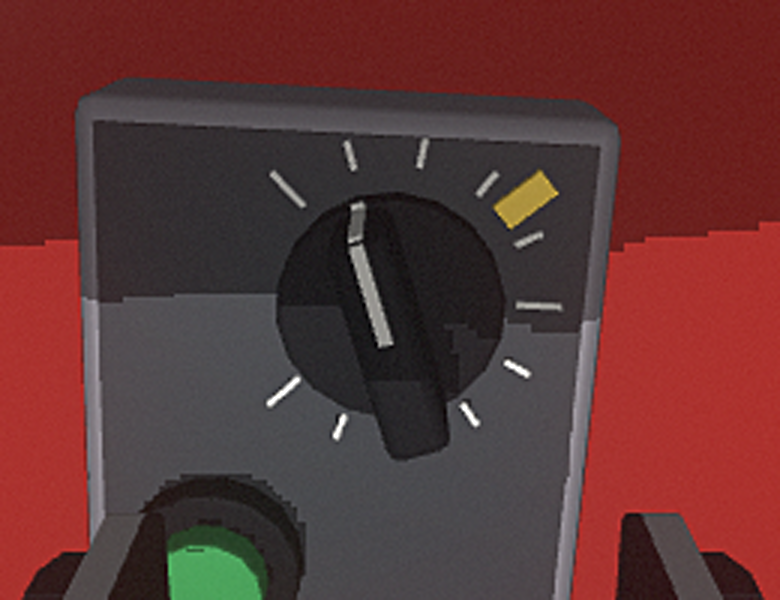

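Run:
```python
from h import *
g=lambda u,v,z:at('wrist',(196+u/3,131+v/3),z)[:2]
sk=np.array([g(u,v,.058) for u,v in((277,305),(504,300),(392,192),(320,222),(470,222))]);
s=np.linalg.lstsq(np.c_[2*sk,np.ones(5)],(sk**2).sum(1),rcond=None)[0];c=s[:2];print('centre skirt',c.round(4),np.sqrt(s[2]+c@c).round(4))
tk=[(288,188),(349,156),(422,152),(487,184),(529,240),(540,305),(517,369),(470,414),(340,426),(283,391)]
T=np.array([g(u,v,.0465) for u,v in tk]);s=np.linalg.lstsq(np.c_[2*T,np.ones(10)],(T**2).sum(1),rcond=None)[0];ct=s[:2];print('ticks',ct.round(4),np.sqrt(s[2]+ct@ct))
print('tick ang',[round(float(np.degrees(np.arctan2(*(t-ct)[::-1])))) for t in T])
a,b=g(357,245,.088),g(385,345,.088);e=g(420,452,.085);print('line ang',np.degrees(np.arctan2(*(a-b)[::-1])),'ends',a,b,e,'ang end-end',np.degrees(np.arctan2(*(a-e)[::-1])),'mid',(a+e)/2)
m=g(526,199,.049);print('marker',m,np.linalg.norm(m-c),np.linalg.norm(m-ct),np.degrees(np.arctan2(*(m-ct)[::-1])),np.degrees(np.arctan2(*(m-c)[::-1])))
print('button',g(215,575,.068))
```

```text
centre skirt [ 0.5976 -0.3581] 0.0262
ticks [ 0.5973 -0.3598] 0.03588162216598868
tick ang [132, 106, 78, 51, 24, -3, -31, -57, -111, -138]
line ang 104.51515409279455 ends [ 0.59080641 -0.33625408] [ 0.59630438 -0.35748997] [ 0.60367295 -0.38292434] ang end-end 105.4130177532713 mid [ 0.59723968 -0.35958921]
marker [ 0.62879772 -0.33513275] 0.03875107970153143 0.04000226579785619 38.07550663312314 36.31154613364018
button [ 0.55488306 -0.42269082]
```

>>> {"fn": "drive_tool", "kwargs": {
  "series": [0.2, -3, 1, 40, 0, 0, -0.13, 0.2, 0, 0, 40, 0, 0, -0.13, 0.2, 0, 0, 20, 0, 0, 0, 0.2, 0, 0, 4, 0, 0, 0, 0.2, 0, 0, 0, 0, 0, 0]
}}

```text
t: 40.67
eef_pos: [0.5993, -0.3569, 0.0961]
tool_rot: [-0.0, 0.609, 0.793, 0.001]
contact_force: [0.6, -0.8, 1.4]
gripper_width: 0.599
```

Run:
```python
from h import *
go([.5973,-.359,.090],down(1.835)); print(st()[0]['q'].round(2),st()[0]['contact_force'])
```

```text
TCP [ 0.5993 -0.3569  0.0961] shift mm [-1.5 -2.5  6.1] turn [ 0.002 -0.002 -0.003] w 0.599 t 40.67
[ 1.1   0.95 -1.09  1.56  0.89  1.18  0.1 ] [ 0.58754504 -0.77746108  1.3745619 ]
```

>>> {"fn": "drive_tool", "kwargs": {
  "series": [0.2, -1, -2, 5, 0, 0, 0, -1, 0, 0, 0, 0, 0, 0, -1, 0, 0, 0, 0, 0, 0, -1, 0, 0, 0, 0, 0, 0, -1, 0, 0, 0, 0, 0, 0, -1, 0, 0, 0, 0, 0, 0],
  "force": 30
}}

```text
t: 41.42
eef_pos: [0.5962, -0.359, 0.0907]
tool_rot: [-0.001, 0.609, 0.793, 0.0]
contact_force: [-5.1, -0.9, 4.6]
gripper_width: 0.157
```

Run:
```python
from h import *
go([.5973,-.359,.090],down(np.radians(37.2))); print(st()[0]['contact_force'],st()[0]['torque'])
```

```text
TCP [ 0.5962 -0.359   0.0907] shift mm [-0.3  1.1  0.7] turn [-0.002 -0.002  1.183] w 0.157 t 41.42
[-5.14503115 -0.94331651  4.56490217] [-0.00602281  1.06891569  0.01207481]
```

>>> {"fn": "drive_tool", "kwargs": {
  "series": [-1, 0, 1, 0, 0, 0, 0, -1, 0, 0, 0, 0, 0, 0.148, -1, 0, 0, 0, 0, 0, 0.148, -1, 0, 0, 0, 0, 0, 0.148, -1, 0, 0, 0, 0, 0, 0.148, -1, 0, 0, 0, 0, 0, 0.148, -1, 0, 0, 0, 0, 0, 0.148, -1, 0, 0, 0, 0, 0, 0.148, -1, 0, 0, 0, 0, 0, 0.147, -1, 0, 0, 0, 0, 0, 0, -1, 0, 0, 0, 0, 0, 0]
}}

```text
t: 42.8
eef_pos: [0.5969, -0.3593, 0.0907]
tool_rot: [-0.001, 0.948, 0.319, -0.001]
contact_force: [-4.4, -1.0, 5.5]
gripper_width: 0.158
```

Run:
```python
from h import *
go([.5973,-.359,.090],down(np.radians(37.2))); print(st()[0]['contact_force'],st()[0]['torque'],st()[0]['q'].round(2))
```

```text
TCP [ 0.5969 -0.3593  0.0907] shift mm [ 0.5 -0.   0.7] turn [-0.002  0.001 -0.001] w 0.158 t 42.8
[-4.41548293 -0.99527233  5.45728401] [-0.27106773  1.0398746  -0.0496698 ] [ 1.    0.85 -0.87  1.57  0.72  1.07 -0.98]
```

Release, rise and check pointer vs marker from above.

>>> {"fn": "drive_tool", "kwargs": {
  "series": [0.2, 0, 0, 0, 0, 0, 0, 0.2, 0, 0, 0, 0, 0, 0, 0.2, 0, 0, -15, 0, 0, 0, 0.2, 0, 0, -45, 0, 0, 0, 0.2, 0, 0, -45, 0, 0, 0, 0.2, 0, 0, 0, 0, 0, 0, 0.2, 0, 0, 0, 0, 0, 0]
}}

```text
t: 43.68
eef_pos: [0.5979, -0.3586, 0.1955]
tool_rot: [-0.001, 0.948, 0.319, 0.001]
contact_force: [-0.5, 0.2, -0.7]
gripper_width: 0.597
```

```bash
python3 - <<'E'
from h import *
snap('wrist'); c=proj('wrist',[[.597,-.359,.06]])[0].round().astype(int)
x0,y0=max(c[0]-100,0),max(c[1]-75,0);print(x0,y0);save('wrist','k2',(x0,y0,min(x0+200,640),min(y0+150,480)),4)
E
python3 lampchk.py
```

```text
225 162
side ring (array([ 0.4255, -0.2221]), 1234) lamp (array([ 0.4275, -0.2194,  0.    ]), np.float64(0.071))
scene ring (array([ 0.4294, -0.2221]), 511) lamp (array([ 0.4304, -0.2224,  0.    ]), np.float64(0.098))
```

View pics/k2.png

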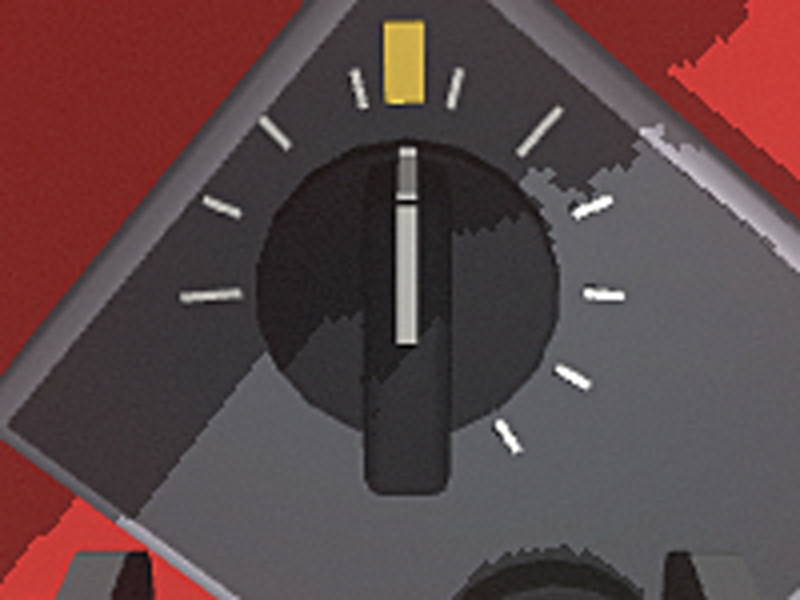

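Run:
```python
from h import *
go([.554,-.424,.100],down(np.radians(37.2)))
```

```text
TCP [ 0.5973 -0.3585  0.1938] shift mm [-74.2  26.3  93.6] turn [-0.004 -0.001  0.   ] w 0.6 t 43.83
```

>>> {"fn": "drive_tool", "kwargs": {
  "series": [-1, -37, 13, 0, 0, 0, 0, -1, -37, 13, 0, 0, 0, 0, -1, 0, 0, 40, 0, 0, 0, -1, 0, 0, 40, 0, 0, 0, -1, 0, 0, 10, 0, 0, 0, -1, 0, 0, 3, 0, 0, 0, -1, 0, 0, 0, 0, 0, 0]
}}

```text
t: 44.7
eef_pos: [0.5558, -0.4239, 0.1032]
tool_rot: [-0.001, 0.948, 0.319, 0.001]
contact_force: [0.2, -0.4, 0.2]
gripper_width: -0.003
```

>>> {"fn": "drive_tool", "kwargs": {
  "series": [-1, 0, 0, 4, 0, 0, 0, -1, 0, 0, 3, 0, 0, 0, -1, 0, 0, 0, 0, 0, 0]
}}

```text
t: 45.08
eef_pos: [0.5547, -0.4239, 0.0948]
tool_rot: [-0.001, 0.948, 0.319, 0.001]
contact_force: [0.2, -0.1, -0.1]
gripper_width: -0.002
```

>>> {"fn": "drive_tool", "kwargs": {
  "series": [-1, 0, 0, 3, 0, 0, 0, -1, 0, 0, 2, 0, 0, 0, -1, 0, 0, 0, 0, 0, 0]
}}

```text
t: 45.45
eef_pos: [0.5548, -0.4238, 0.0898]
tool_rot: [-0.001, 0.948, 0.319, 0.001]
contact_force: [-0.3, -0.3, 1.8]
gripper_width: -0.003
```

>>> {"fn": "drive_tool", "kwargs": {
  "series": [-1, 0, 0, 2, 0, 0, 0, -1, 0, 0, 0, 0, 0, 0]
}}

```text
t: 45.7
eef_pos: [0.5549, -0.4239, 0.088]
tool_rot: [-0.001, 0.948, 0.319, 0.001]
contact_force: [-1.0, -0.2, 1.9]
gripper_width: 0.005
```

>>> {"fn": "drive_tool", "kwargs": {
  "series": [-1, 0, 0, 2, 0, 0, 0, -1, 0, 0, 0, 0, 0, 0]
}}

```text
t: 45.95
eef_pos: [0.5549, -0.4239, 0.0859]
tool_rot: [-0.001, 0.948, 0.319, 0.001]
contact_force: [-1.3, -0.6, 3.6]
gripper_width: 0.003
```

>>> {"fn": "drive_tool", "kwargs": {
  "series": [-1, 0, 0, 2, 0, 0, 0, -1, 0, 0, 0, 0, 0, 0]
}}

```text
t: 46.2
eef_pos: [0.555, -0.4239, 0.0842]
tool_rot: [-0.001, 0.948, 0.319, 0.001]
contact_force: [-2.1, 0.2, 6.2]
gripper_width: -0.003
```

>>> {"fn": "drive_tool", "kwargs": {
  "series": [-1, 0, 0, 2, 0, 0, 0, -1, 0, 0, 0, 0, 0, 0]
}}

```text
t: 46.45
eef_pos: [0.5551, -0.4239, 0.084]
tool_rot: [-0.001, 0.948, 0.319, 0.0]
contact_force: [-6.2, 1.8, 16.6]
gripper_width: -0.001
```

>>> {"fn": "drive_tool", "kwargs": {
  "series": [-1, 0, 0, 1, 0, 0, 0, -1, 0, 0, 0, 0, 0, 0]
}}

```text
t: 46.7
eef_pos: [0.5551, -0.4239, 0.0839]
tool_rot: [-0.001, 0.948, 0.319, 0.0]
contact_force: [-8.0, 2.0, 22.5]
gripper_width: -0.001
```

>>> {"fn": "drive_tool", "kwargs": {
  "series": [-1, 0, 0, -10, 0, 0, 0, -1, 0, 0, -50, 0, 0, 0, -1, 0, 0, -40, 0, 0, 0, 0.2, 37, -13, -10, 0, 0, 0, 0.2, 37, -13, 0, 0, 0, 0, 0.2, 0, 0, 0, 0, 0, 0]
}}

```text
t: 47.45
eef_pos: [0.6001, -0.3538, 0.1913]
tool_rot: [-0.002, 0.947, 0.322, 0.002]
contact_force: [0.2, -0.3, -0.4]
gripper_width: 0.597
```

```bash
python3 lampchk.py
python3 - <<'E'
from h import *
save('side','s9',(250,160,450,460),2)
go([.5970,-.359,.090],down(np.radians(37.2)))
E
```

```text
side ring (array([ 0.4255, -0.2222]), 1232) lamp (array([ 0.4276, -0.2194,  0.    ]), np.float64(0.068))
scene ring (array([ 0.4294, -0.2221]), 510) lamp (array([ 0.4306, -0.2222,  0.    ]), np.float64(0.097))
TCP [ 0.5978 -0.3585  0.1904] shift mm [ -1.1   0.2 100.4] turn [-0.003 -0.001  0.001] w 0.598 t 47.55
```

View pics/s9.png

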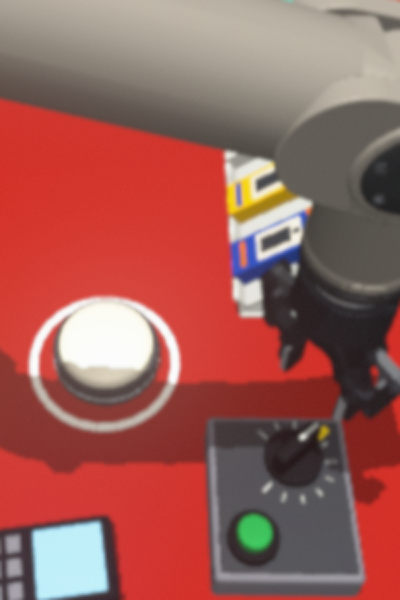

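>>> {"fn": "drive_tool", "kwargs": {
  "series": [0.2, -1, 0, 40, 0, 0, 0, 0.2, 0, 0, 40, 0, 0, 0, 0.2, 0, 0, 16, 0, 0, 0, 0.2, 0, 0, 4, 0, 0, 0, -1, 0, 0, 0, 0, 0, 0, -1, 0, 0, 0, 0, 0, 0, -1, 0, 0, 0, 0, 0, 0, -1, 0, 0, 0, 0, 0, 0, -1, 0, 0, 0, 0, 0, 0]
}}

```text
t: 48.68
eef_pos: [0.5977, -0.3587, 0.0928]
tool_rot: [-0.001, 0.948, 0.319, 0.001]
contact_force: [-2.9, 1.4, 6.8]
gripper_width: 0.155
```

>>> {"fn": "drive_tool", "kwargs": {
  "series": [-1, 0, 0, 0, 0, 0, -0.165, -1, 0, 0, 0, 0, 0, -0.165, -1, 0, 0, 0, 0, 0, -0.165, -1, 0, 0, 0, 0, 0, -0.165, -1, 0, 0, 0, 0, 0, -0.165, -1, 0, 0, 0, 0, 0, -0.165, -1, 0, 0, 0, 0, 0, -0.165, -1, 0, 0, 0, 0, 0, -0.165, -1, 0, 0, 0, 0, 0, -0.165, -1, 0, 0, 0, 0, 0, -0.12, -1, 0, 0, 0, 0, 0, 0]
}}

```text
t: 50.05
eef_pos: [0.5954, -0.3583, 0.0928]
tool_rot: [-0.003, 0.428, 0.904, 0.001]
contact_force: [-10.7, 3.1, 13.5]
gripper_width: 0.155
```

Run:
```python
from h import *
go([.5970,-.359,.090],down(np.radians(132))); o=st()[0];print(o['contact_force'],o['torque'])
```

```text
TCP [ 0.5954 -0.3583  0.0928] shift mm [-1.6  0.8  2.8] turn [-0.001 -0.005 -0.048] w 0.155 t 50.05
[-10.68794533   3.12017157  13.48539553] [0.81426267 2.62506404 0.05062319]
```

>>> {"fn": "drive_tool", "kwargs": {
  "series": [-1, 0, 1, 0, 0, 0, -0.03, -1, 0, 0, 0, 0, 0, -0.03, -1, 0, 0, 0, 0, 0, 0]
}}

```text
t: 50.42
eef_pos: [0.5954, -0.3583, 0.0928]
tool_rot: [-0.003, 0.402, 0.915, -0.0]
contact_force: [-14.3, 2.9, 13.0]
gripper_width: 0.158
```

Run:
```python
from h import *
go([.5970,-.359,.090],down(np.radians(132))); o=st()[0];print(o['contact_force'],o['torque'])
```

```text
TCP [ 0.5954 -0.3583  0.0928] shift mm [-1.6  0.7  2.8] turn [-0.003 -0.006  0.01 ] w 0.158 t 50.42
[-14.25987756   2.88281629  13.02369209] [ 0.69631804  3.09994502 -0.37275576]
```

>>> {"fn": "drive_tool", "kwargs": {
  "series": [0.2, 0, 0, 0, 0, 0, 0, 0.2, 0, 0, 0, 0, 0, 0, 0.2, 0, 0, -15, 0, 0, 0, 0.2, 0, 0, -45, 0, 0, 0, 0.2, 0, 0, -45, 0, 0, 0, 0.2, 0, 0, 0, 0, 0, 0, 0.2, 0, 0, 0, 0, 0, 0]
}}

```text
t: 51.3
eef_pos: [0.598, -0.3587, 0.1964]
tool_rot: [-0.0, 0.402, 0.916, 0.001]
contact_force: [-0.3, 0.4, -0.8]
gripper_width: 0.601
```

```bash
python3 lampchk.py
python3 - <<'E'
from h import *
snap('wrist'); c=proj('wrist',[[.597,-.359,.06]])[0].round().astype(int);x0,y0=max(c[0]-100,0),max(c[1]-75,0)
k=np.load('wrist.npz')['pixels'][y0:y0+150,x0:x0+200];k=cv2.resize(k,(400,300),interpolation=cv2.INTER_CUBIC)
s=cv2.resize(np.load('scene.npz')['pixels'][130:380,130:380],(600,600),interpolation=cv2.INTER_CUBIC)
im=np.zeros((600,800,3),np.uint8);im[:500,:500]=cv2.resize(s,(500,500));im[:225,500:]=cv2.resize(k,(300,225))
d=np.load('side.npz')['pixels'][160:320,330:450];im[225:585,500:770]=cv2.resize(d,(270,360))
cv2.imwrite('pics/f.png',im)
E
```

```text
side ring (array([ 0.4255, -0.2223]), 1241) lamp (array([ 0.4275, -0.2185,  0.    ]), np.float64(0.079))
scene ring (array([ 0.4294, -0.2221]), 519) lamp (array([ 0.4306, -0.2222,  0.    ]), np.float64(0.101))
```

View pics/f.png

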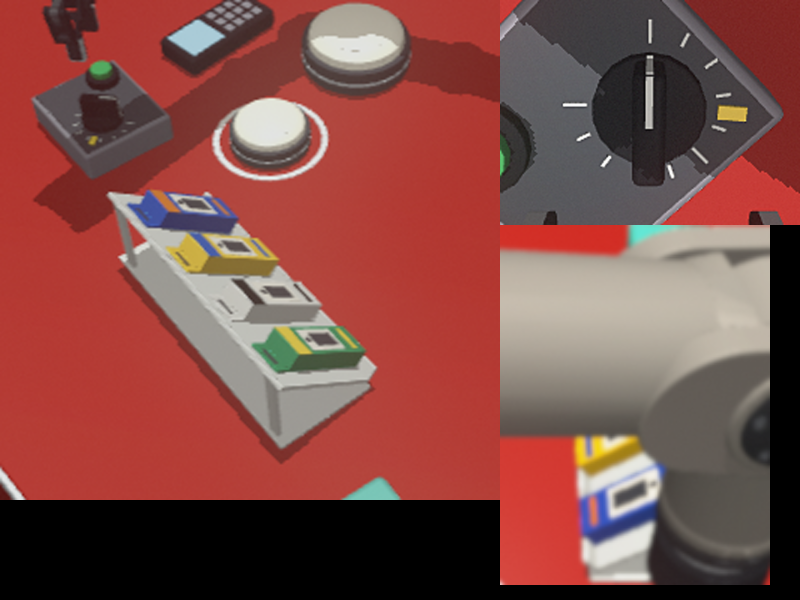

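The dimmer pointer is on the off tick, all four cartons are seated, and the lamp is in the ring. Nothing is touching the robot, so I am handing in.

```bash
python3 -c "
from station import bot
print(bot.hand_in())"
```

```text
the job is handed in; nothing more can be done
None
```

The job is done and handed in at about 51 s of the 210 s allowed; hand-in gave no verdict.

**What I did**
- **Cartons:** All four (a, b, d, c, in order from −y to +y) lean on the stand, face out, tab up, against the lip. I had to set carton a back on the counter once and grasp it again. The arm could not reach the full 40° tilt, so from then on I gripped the cartons with the tool tilted 30°.
- **Lamp:** The small lamp was knocked about 4 cm aside early in the run. I found it again and pushed it into the ring.
- **Dimmer and shutter:** I turned the pointer to the marker and pressed the shutter until it bottomed out (22 N on the tool, held about half a second). I then turned the dimmer back until it hit its off stop.

**Last checks**
- **Lamp:** It sits about 1–4 mm from the ring centre in both cameras (limit 16 mm). The scene and side cameras differ by about 4 mm on absolute position but agree on this offset.
- **Dimmer:** The pointer was less than about 1 mm off the marker before the press. It is on the off tick now.
- **Cartons:** Close-ups after each release showed them seated. The final scene picture shows all four still in place.
- **Shutter and contact:** The shutter button looks up, and the arm is clear with almost no force on it.
- **Other goods:** The card terminal stands where it was in the last picture, and I saw no sign of contact with the soap dish, spray can or polish tin. I did not measure their positions again.

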